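# Take the shelf stop out of its channel and park it in the saddle

### The job

Slide the shelf stop along its channel to the open end, lift it out there, stand it on a clear spot of the bench and let go, then take it again the other way, by its two ends that are farther apart, and stand it gently between the cheeks of the steel saddle, fully down and centred. The bail lying on top of the saddle is in the way: lay it flat on the white clipboard. Keep the stop upright all the time and leave the ball, the marker disc and the other two loose bails as they are.

Things in the scene. Friction and masses are not known exactly. Their poses are not given: they have to be found in the camera images.
- channel: Fixed pine board, 320 (x) x 110 (y) x 12 mm, with a galvanised C-channel along it, slot up. Origin: centre of the board's underside, under the channel's centre line; x runs to the channel's OPEN end, z up. Channel floor top 17 mm above the bench. Walls and lips from x = -130 (end cap) to +75 mm: 42 mm wide inside, slot 16 mm, lips 33 to 37 mm above the bench, walls 50 mm over all.
- channel_exit (a point): On the channel's centre line at x = +110 mm, on its floor (17 mm above the bench), axes as the channel's: middle of the open end, where from x = +75 to +145 mm the floor is bare, without walls and lips. The stop lifts out straight up when its centre is within 15 mm of here along x.
- bracket_leg (a point): Middle of the top edge of the shelf bracket's upright leg, a fixed steel plate on the channel's board along the +y side: 300 mm long (x), y = +33 to +36 mm from the channel's centre line, top 95 mm above the bench. It leaves no room for a finger on that side of the stop: in the channel grip the stop with one finger before and one behind it along x.
- stop: Loose metal shelf stop, about 0.25 kg, 80 mm tall, upright in the channel, axes along the channel's within 2 degrees. Origin: centre of the foot's underside. Foot 30 (x) x 38 (y) x 10 mm, under the lips. Neck 20 (x) x 11 (y) mm, 10 to 35 mm up. Head: block 26 mm thick (x), 50 mm wide (y), 35 to 80 mm up. Same after a half turn. Slides freely and stands by itself.
- saddle: Galvanised saddle fixed to the bench. Origin: centre of its underside. Base plate 80 (x) x 66 (y) x 4 mm; two upright cheeks 40 mm long (y = -20 to +20 mm), 4 mm thick, 36 mm apart (x = -18 to +18 mm), tops 80 mm above the bench; open on top and at both y ends.
- saddle_seat (a point): Middle of the saddle's base plate, on top of it (4 mm above the bench), axes as the saddle's: where the parked stop's origin belongs, the stop's x along the saddle's x (either way round), its head sticking out 5 mm past the cheeks at both y ends. No finger fits between cheek and head: hold the stop by its two faces that are 50 mm apart (y).
- bail: Loose wooden bail, 20 g, lying across the tops of the saddle's cheeks. 110 mm long: eight-sided barrel 54 mm long, 18 mm across flats; round spigots 9 mm thick, 35 mm long at the -x end, 21 mm at the +x end. Origin on its axis, mid barrel; x along it. Lying on something flat, its origin is 9 mm above it.
- clipboard: Fixed white plastic clipboard, 210 (x) x 150 (y) x 5 mm, flat on the bench. Origin: centre of its underside. Spring clip at the +x end (x = +55 to +105 mm, up to 27 mm high) with a spare bail fixed in it along y. Free for the bail: x = -95 to +45 mm, y = -65 to +65 mm, surface 5 mm above the bench.
- disc: Bystander: loose marker disc, a shallow hollow cone 120 mm across at the foot, 30 mm high, with the ball resting on its top opening. Origin: centre of its underside.
- ball_center (a point): Bystander: centre of the ball, 72 mm in diameter, resting loose on the disc; its top is about 92 mm above the bench.
- bail_two: Bystander: loose bail lying on the bench, same shape, axes and origin as the bail on the saddle.
- bail_three: Bystander: loose bail lying on the bench, same shape, axes and origin as the bail on the saddle.
Things that resemble listed ones, but are neither listed nor needed, are in the scene too. What is shaped like the bail but purple or yellow is not meant.

How it is judged (in metres and radians):
On the way, in this order (a step that is already met when the one before it is completed fails the run):
1. the stop has been slid along the channel to its open end, still down on the channel floor (x of stop in the frame of channel between 0.085 and 0.16 m and y of stop in the frame of channel between -0.012 and 0.012 m and z of stop in the frame of channel below 0.024 m).
2. the stop stands by itself upright on the bench, let go (height (world z) of stop below 0.0025 m and angle between stop's own z axis and vertical below 0.06 rad and linear speed of stop below 0.02 m/s and contact force between stop and the fingers below 0.1 N), for 0.1 s.
At the end, for the whole second after the job is handed in: The stop stands upright and at rest on the saddle's base plate between the cheeks, centred within 10 mm lengthwise (y) and 6 mm between the cheeks, let go; the bail lies flat and at rest with its middle on the clipboard's sheet; the bystanders are within 20 mm of where they were (z of stop in the frame of saddle between 0.001 and 0.007 m and x of stop in the frame of saddle between -0.006 and 0.006 m and y of stop in the frame of saddle between -0.01 and 0.01 m and angle between the x axis of stop and the x axis of saddle, either way round below 0.3 rad and angle between stop's own z axis and vertical below 0.06 rad and linear speed of stop below 0.02 m/s and x of bail in the frame of clipboard between -0.105 and 0.06 m and y of bail in the frame of clipboard between -0.075 and 0.075 m and z of bail in the frame of clipboard between 0.011 and 0.018 m and linear speed of bail below 0.03 m/s); the robot touches nothing.
It fails at once if the stop is tipped over by more than 30 degrees (angle between stop's own z axis and vertical above 0.52 rad).
It fails at once if the ball, the marker disc or one of the other two bails is moved by more than 20 mm (distance of any of ball_center, disc, bail_two, bail_three from where it was at the start of the episode above 0.02 m).
It fails at once if the stop is dropped or rammed into the saddle (over 100 N between them) (contact force between stop and saddle above 100 N).
It also fails if it takes over 69 s, if anything falls off the work surface, if the arm or the gripper's body presses on something with over 40 N, if the wrist force passes 120 N, or if a joint passes its speed limit or range.

### The arm

A 6-joint arm with a two-finger parallel gripper is mounted at the origin on the work surface. World frame = base frame: x ahead of the robot, y to its left, z up, the work surface at z = 0. Lengths are in mm, angles in rad, forces in N, time in s.
With the tool pointing down it reaches from about 250 to 775 mm from the base axis. Payload 4 kg.
Tool frame: the origin (TCP) lies between the finger pads; the fingertips stand 14 mm ahead of it and the grasp point (between the pads) lies 5 mm behind it (robot.nose_length is the distance from the TCP to the fingertips, in mm); z points along the fingers, y is the direction in which the jaws open and shut (so a half turn about z gives the same grasp; the last joint's range is limited). The gripper opens to 85 mm and grips with 20 to 120 N. Pads are 22 mm wide; open, the fingers measure 114 mm over their backs; the gripper's body (76 mm by 85 mm) begins 54 mm behind the grasp point. The pads swing forward as they close: fully open they stand 13 mm farther back than shut.
Start: joints at [1.242, 0.087, 1.371, -0, 1.684, -0.103], TCP at [123.145, 536.052, 245.341] pointing down, gripper open.
Joint ranges: [-3.1, 3.1], [-0.76, 2.03], [0.27, 2.55], [-1.08, 4.22], [0.17, 2.65], [-2.57, 2.57]. Speed limits (rad/s): [2.79, 2.79, 3.14, 3.14, 3.14, 3.14].

### API

Orientations are given as a unit quaternion [w, x, y, z].
In Python, from plant import robot, optics gives the robot as it stands.
- The arm moves only by the tool move_arm, never from a script. Its argument "motion" is a list of rows, each an object with "claw": the finger opening in mm, from 0 to 85.4; "xyz": the shift along the tool's x, y, z in mm, a list of three; "rot": the turn, a rotation vector about the tool's x, y, z in rad, a list of three. A call has exactly 10 rows; each row is the pose to reach, as a shift and turn from the pose commanded when the call began, along the tool's axes at that moment; what a row does not reach only later rows make up. A row lasts 1/12 s, in which the tool goes at most 41.7 mm and 7.16 degrees, less where a joint would pass 70% of its speed; a pose out of reach is approached as far as the arm can. A call with a gripper value outside its range is refused whole. The fingers move at their own pace and stop on an object; the grip force is fixed at half the most. Time passes only in rows, so rows that repeat a pose let the fingers close, or fill a call up. It gives the time, the measured TCP pose, the force and the opening at its end, in the units of the state.
- robot.observe(): the state, without advancing time (a new reading comes with each control period).
- optics.read_camera(name): name is "side" or "top"; returns a dict with "image" (480x640x3 uint8, red, green, blue), "K" (3x3 intrinsics, pixels), "view" (4x4, takes a point from world to camera coordinates). Camera axes: x right, y up, looking along -z (the intrinsics and any distortion apply to the point x, -y, -z); pixel columns grow to the right and rows downward; lengths in mm; the calibration is good to about 2 mm. A picture is of the moment at which its call begins. There is no depth.
- robot.hand_in(): hands the job in, once; it reports no verdict.
The state is a dict: "clock": time; "qpos": joint angles; "dq": joint speeds; "joint_efforts": joint torques, N m; "tool_pos": TCP position; "eef_rot": TCP orientation; "wrist_force": force on the tool from outside, world axes, zero at the start; "wrist_torque": the same for the moment, N m; "width": opening from 0.0 (shut) to 1.0 (fully open).
Only numpy, scipy, OpenCV 4.12 (cv2) and the standard library are available. Lean on these libraries where they do the work, as an engineer would, in place of code of your own. Each camera call takes 0.05 s, during which the arm holds its last target.

## Working session

There is one attempt and no reset: what is moved stays moved. The work goes in short steps, Python scripts to look and compute and a tool call to move; the robot and the scene stay as the last step left them, time stands still between calls to the robot, and variables do not carry over. Pictures are saved under pics/ and viewed, and the job is handed in when it is done.

Besides the shell and the picture viewer there is one more tool, called after "Emit:" as name([rows], argument=value, ...), one row to a line, values as JSON. move_arm: Moves the arm, as the interface text tells. Its arguments: {"type":"object","properties":{"motion":{"type":"array","items":{"type":"object","properties":{"claw":{"type":"number"},"xyz":{"type":"array","items":{"type":"number"}},"rot":{"type":"array","items":{"type":"number"}}}}}},"required":["motion"]}

```bash
ls -la; mkdir -p pics; python3 - <<'E'
from plant import robot, optics
import cv2,json
s=robot.observe(); print(s, robot.nose_length)
for n in ("side","top"):
    d=optics.read_camera(n); cv2.imwrite(f"pics/{n}0.png",d["image"][:,:,::-1]); print(n,d["K"].tolist(),d["view"].tolist(),[k for k in d])
E
```

```text
total 12
drwxr-xr-x  3 agent agent 4096 Dec  7 01:15 .
drwxr-xr-x 23 root  root  4096 Dec  7 01:15 ..
drwxr-xr-x  2 agent agent 4096 Dec  7 01:15 pics
{'clock': 0.0, 'qpos': array([ 1.24189777e+00,  8.79449746e-02,  1.37230829e+00,  1.49993749e-05,
        1.68363167e+00, -1.03118277e-01]), 'dq': array([-1.25647769e-03, -1.86729418e-03,  1.30695953e-03,  7.78436408e-06,
        9.01776675e-04, -2.41778756e-04]), 'joint_efforts': array([-1.38909985e-03, -3.51874137e+01, -3.13266957e+01, -2.07280100e-04,
        1.09664796e-02, -1.18355661e-06]), 'tool_pos': array([122.97600768, 535.56819611, 244.11718812]), 'eef_rot': array([-2.52935255e-04,  1.12649604e-01,  9.93634114e-01, -1.11790910e-03]), 'wrist_force': array([ 0.30139571, -0.13408901, -1.03418574]), 'wrist_torque': array([ 0.00012422, -0.0104994 , -0.00852363]), 'width': 0.9990460579823667} 14.0
side [[485.44281599632075, 0.0, 323.47228952842545], [0.0, 485.44281599632075, 246.77705776100302], [0.0, 0.0, 1.0]] [[-0.8939553474135431, -0.44786097559515403, -0.016259869916089773, 486.879580677633], [0.3280624394374939, -0.6786866677123042, 0.6570840455374706, -202.8735379067555], [-0.3053176586132087, 0.5820695436187372, 0.753641940002295, -1007.641537142042], [0.0, 0.0, 0.0, 1.0]] ['image', 'K', 'view']
top [[538.0463951521389, 0.0, 315.57606904746837], [0.0, 538.0463951521389, 252.3407178047424], [0.0, 0.0, 1.0]] [[-0.007212008553071344, -0.9998002129150289, 0.01864192017185552, 34.700477590657485], [0.9883806374791847, -0.0042966459191036525, 0.15193832396760884, -515.0752260704232], [-0.15182787092253724, 0.01952109343528835, 0.9882141592398989, -1174.7475998641733], [0.0, 0.0, 0.0, 1.0]] ['image', 'K', 'view']
```

View pics/side0.png

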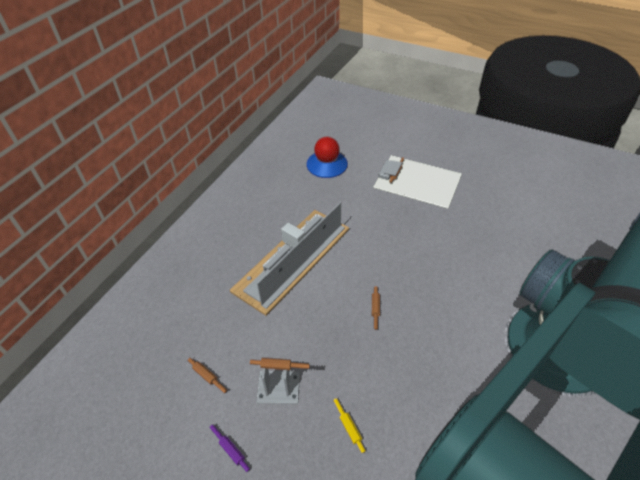

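View pics/top0.png

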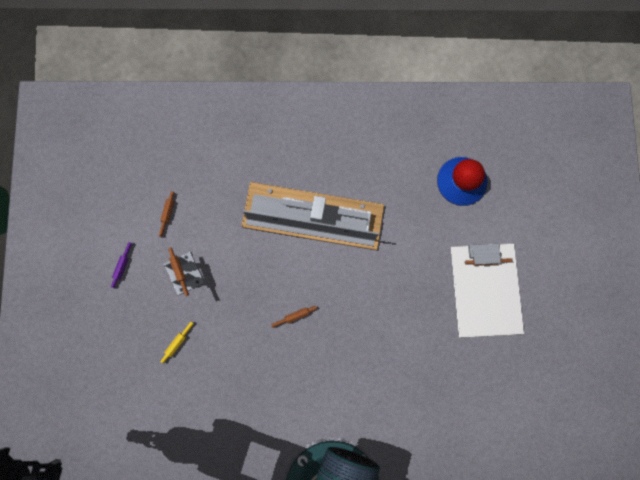

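The side view shows the saddle with a bail on top at about (278,380), the channel with the stop at (293,235), the clipboard at (418,182) and the ball and disc at (327,155). In the top view the stop is at (318,208), the saddle at (183,272), the clipboard at (487,290) and the ball and disc at (463,180). 

Possible mix-ups for the bail, top view: the one on the saddle (178,271), loose brown ones (167,214) and (296,317), purple (122,265), yellow (178,342), and the one in the clip (488,261). I choose (178,271), since it lies across the cheeks. Next I'll check that in close crops.

```bash
python3 - <<'E'
import cv2,numpy as np
t=cv2.imread("pics/top0.png"); s=cv2.imread("pics/side0.png")
def crop(im,x,y,w,h,k,n):
    cv2.imwrite(n,cv2.resize(im[y:y+h,x:x+w],None,fx=k,fy=k,interpolation=cv2.INTER_CUBIC))
crop(t,140,235,80,70,8,"pics/c_sad_t.png")
crop(t,235,175,170,80,4.7,"pics/c_ch_t.png")
crop(s,220,340,120,80,6,"pics/c_sad_s.png")
crop(s,220,190,150,130,4.5,"pics/c_ch_s.png")
E
```

```text
(no output)
```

View pics/c_sad_t.png

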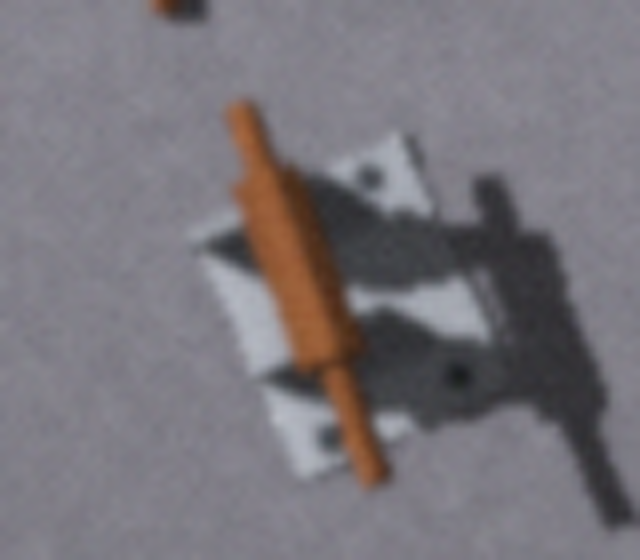

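View pics/c_ch_t.png

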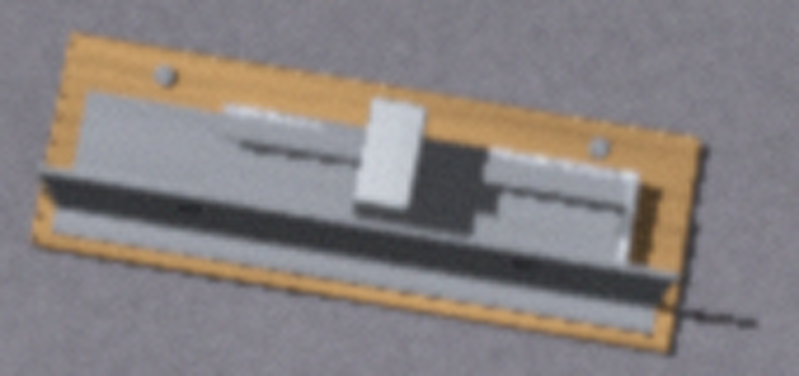

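View pics/c_sad_s.png

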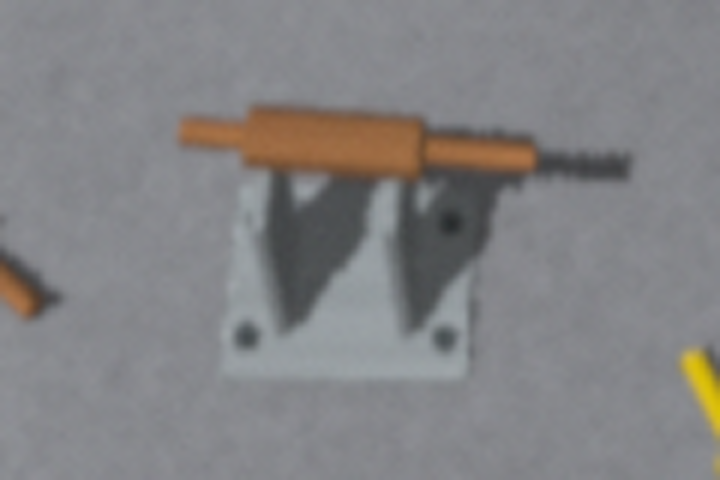

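View pics/c_ch_s.png

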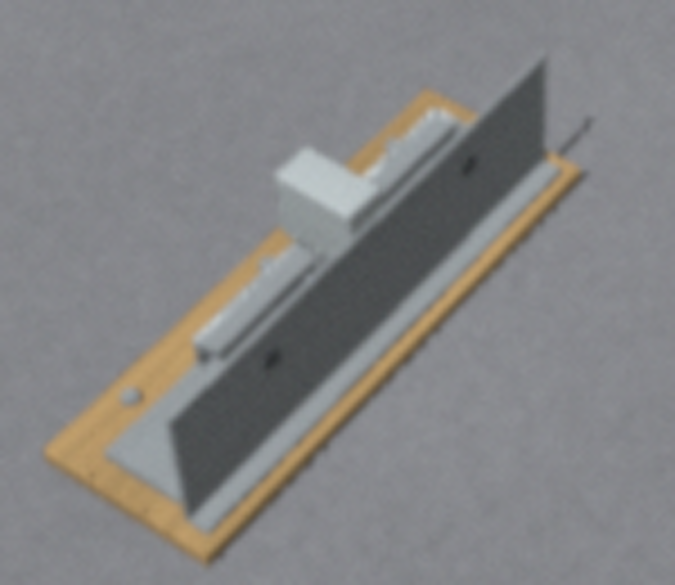

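```bash
cat > h.py <<'E'
import numpy as np, cv2
from scipy.optimize import least_squares
V={"side":np.array([[-0.8939553474135431,-0.44786097559515403,-0.016259869916089773,486.879580677633],[0.3280624394374939,-0.6786866677123042,0.6570840455374706,-202.8735379067555],[-0.3053176586132087,0.5820695436187372,0.753641940002295,-1007.641537142042]]),
"top":np.array([[-0.007212008553071344,-0.9998002129150289,0.01864192017185552,34.700477590657485],[0.9883806374791847,-0.0042966459191036525,0.15193832396760884,-515.0752260704232],[-0.15182787092253724,0.01952109343528835,0.9882141592398989,-1174.7475998641733]])}
KK={"side":(485.4428,323.4723,246.777),"top":(538.0464,315.576,252.3407)}
def proj(c,P):
    P=np.atleast_2d(P).astype(float); q=P@V[c][:,:3].T+V[c][:,3]; f,cx,cy=KK[c]
    return np.c_[cx+f*q[:,0]/-q[:,2], cy-f*q[:,1]/-q[:,2]]
def px(c,u,off,k): return (np.array(u,float)+.5)/k-.5+np.array(off)
def back(c,p,z):
    f,cx,cy=KK[c]; d=np.array([(p[0]-cx)/f,-(p[1]-cy)/f,-1.]); R=V[c][:,:3]; o=-R.T@V[c][:,3]; w=R.T@d
    return o+w*(z-o[2])/w[2]
def world(pose,L):
    x,y,a=pose; L=np.atleast_2d(L).astype(float); c,s=np.cos(a),np.sin(a)
    return np.c_[x+c*L[:,0]-s*L[:,1], y+s*L[:,0]+c*L[:,1], L[:,2]]
def fit(obs,x0):
    # obs list (cam, pixel, local xyz)
    def r(p): return np.concatenate([(proj(c,world(p,l))[0]-u) for c,u,l in obs])
    s=least_squares(r,x0,x_scale=[10,10,.1],loss='soft_l1'); return s.x, r(s.x).reshape(-1,2)
E
cat > fit0.py <<'E'
from h import *
T=lambda u:("top",px("top",u,(235,175),4.7)); S=lambda u:("side",px("side",u,(220,190),4.5))
o=[T((72,35))+((160,-55,12),),T((703,140))+((-160,-55,12),),T((672,350))+((-160,55,12),),T((35,243))+((160,55,12),),
 S((45,452))+((160,-55,12),),S((582,172))+((-160,55,12),),S((430,92))+((-160,-55,12),),S((205,550))+((160,55,12),),]
cp,r=fit(o,[600,0,1.5]); print("channel",cp.round(3)); print(r.round(1).tolist())
z=97
o=[T((372,98))+((13,-25,z),),T((425,108))+((-13,-25,z),),T((408,208))+((-13,25,z),),T((357,202))+((13,25,z),),
S((278,177))+((13,-25,z),),S((308,148))+((-13,-25,z),),S((378,185))+((-13,25,z),),S((345,222))+((13,25,z),)]
sp,r=fit(o,[600,0,1.5]); print("stop",sp.round(3)); print(r.round(1).tolist())
d=sp[:2]-cp[:2];c,s=np.cos(cp[2]),np.sin(cp[2]); print("stop in channel",c*d[0]+s*d[1],-s*d[0]+c*d[1], "exit",world(cp,(110,0,17)))
T=lambda u:("top",px("top",u,(140,235),8)); S=lambda u:("side",px("side",u,(220,340),6))
o=[T((190,237))+((40,33,4),),T((302,478))+((-40,33,4),),T((400,132))+((40,-33,4),),S((222,378))+((40,33,4),),S((468,378))+((-40,33,4),)]
ap,r=fit(o,[450,300,0]); print("saddle",ap.round(3)); print(r.round(1).tolist())
for c,u,k,off in (("top",[(240,105),(375,480)],8,(140,235)),("side",[(182,131),(535,156)],6,(220,340))):
    for q in u: print(c,back(c,px(c,q,off,k),89).round(1))
E
python3 fit0.py
```

```text
channel [607.503  37.209   1.396]
[[-0.4, -1.0], [-0.3, -0.5], [-0.7, 0.4], [-1.4, -0.0], [0.1, -1.6], [0.9, -1.9], [0.0, -2.0], [1.2, 0.6]]
stop [605.638  29.174   1.392]
[[-0.7, -0.3], [-0.3, -0.4], [-0.5, 0.5], [-1.5, -0.3], [-0.5, -1.0], [0.1, -1.2], [1.6, -0.1], [1.7, -1.4]]
stop in channel -8.237637340146701 0.4351683109831199 exit [[626.67838737 145.52493379  17.        ]]
saddle [4.74368e+02 3.36253e+02 4.46000e-01]
[[-0.6, -0.7], [-0.6, 0.4], [-0.6, 0.1], [0.1, -1.0], [0.6, -0.5]]
top [519.1 347.2  89. ]
top [417.9 308.   89. ]
side [519.5 349.9  89. ]
side [418.1 309.6  89. ]
```

```bash
python3 - <<'E'
import cv2,numpy as np
from h import *
t=cv2.imread("pics/top0.png"); s=cv2.imread("pics/side0.png")
# clipboard, disc, loose bails rough
w=cv2.inRange(t,(200,200,200),(255,255,255)); w[:, :430]=0
c=max(cv2.findContours(w,0,2)[0],key=cv2.contourArea); print(cv2.minAreaRect(c), [back("top",p,5).round(0)[:2].tolist() for p in cv2.boxPoints(cv2.minAreaRect(c))])
for n,p,z in (("disc",(463,181),0),("b2",(167,214),9),("b3",(296,317),9),("yellow",(178,342),9),("purple",(122,265),9)):
    print(n,back("top",p,z).round(0))
E
```

```text
((486.5943298339844, 289.5368957519531), (90.98841857910156, 64.09930419921875), 84.80557250976562) [[531.0, -284.0], [545.0, -435.0], [334.0, -441.0], [322.0, -294.0]]
disc [ 692. -323.    0.]
b2 [612. 376.   9.]
b3 [372.  77.   9.]
yellow [318. 341.   9.]
purple [492. 474.   9.]
```

```bash
cat > to.py <<'E'
# usage: to.py cx cy cz cpsi  tx ty tz tpsi   -> tool shift
import sys,numpy as np
a=list(map(float,sys.argv[1:9])); c=np.array(a[:3]);p=a[3];d=np.array(a[4:7])-c
print("xyz",(np.array([-np.sin(p)*d[0]+np.cos(p)*d[1], np.cos(p)*d[0]+np.sin(p)*d[1], -d[2]])).round(1),"rz",round(-(a[7]-p),3))
E
cat > st.py <<'E'
from plant import robot
import numpy as np
s=robot.observe(); w,x,y,z=s['eef_rot']
ty=np.array([2*(x*y-w*z),1-2*(x*x+z*z),2*(y*z+w*x)]); tz=np.array([2*(x*z+w*y),2*(y*z-w*x),1-2*(x*x+y*y)])
print("t",round(s['clock'],2),"tcp",s['tool_pos'].round(1),"psi",round(np.arctan2(ty[1],ty[0]),4),"z",tz.round(3),"F",s['wrist_force'].round(1),"w",round(s['width']*85.4,1))
E
python3 st.py; python3 to.py 123.145 536.052 245.341 1.345 475.5 331.5 180 1.945
```

```text
t 0.1 tcp [123.  535.6 244.2] psi 1.345 z [-0.001 -0.002 -1.   ] F [-0.6 -0.7  0.8] w 85.6
xyz [-389.2 -120.5   65.3] rz -0.6
```

Emit:
move_arm([
  {"claw":60,"xyz":[-39,-12,6.5],"rot":[0,0,-0.06]},
  {"claw":60,"xyz":[-78,-24,13],"rot":[0,0,-0.12]},
  {"claw":60,"xyz":[-117,-36,19.5],"rot":[0,0,-0.18]},
  {"claw":60,"xyz":[-156,-48,26],"rot":[0,0,-0.24]},
  {"claw":60,"xyz":[-195,-60,32.5],"rot":[0,0,-0.3]},
  {"claw":60,"xyz":[-234,-72,39],"rot":[0,0,-0.36]},
  {"claw":60,"xyz":[-273,-84,45.5],"rot":[0,0,-0.42]},
  {"claw":60,"xyz":[-312,-96.5,52],"rot":[0,0,-0.48]},
  {"claw":60,"xyz":[-351,-108.5,58.5],"rot":[0,0,-0.54]},
  {"claw":60,"xyz":[-389.2,-120.5,65.3],"rot":[0,0,-0.6]},
])

```text
clock: 0.93
tool_pos: [476.8, 329.9, 179.2]
eef_rot: [-0.0, -0.187, 0.982, -0.0]
wrist_force: [0.4, 1.0, 1.1]
width: 0.702
```

```bash
python3 st.py
```

```text
t 0.93 tcp [476.8 329.9 179.2] psi 1.9476 z [-0.001 -0.    -1.   ] F [0.4 1.  1.1] w 60.0
```

```bash
cat > snap.py <<'E'
import sys,cv2
from plant import optics
# snap.py name [tx ty tw th k] 
n=sys.argv[1]
for c,i in (("top",2),("side",7)):
    im=optics.read_camera(c)["image"][:,:,::-1]
    cv2.imwrite(f"pics/{n}_{c}_full.png",im)
    x,y,w,h,k=map(int,sys.argv[i:i+5])
    cv2.imwrite(f"pics/{n}_{c}.png",cv2.resize(im[y:y+h,x:x+w],None,fx=k,fy=k,interpolation=cv2.INTER_CUBIC))
E
python3 snap.py a 100 200 160 120 5 200 260 200 150 4; python3 st.py
```

```text
t 1.03 tcp [479.1 327.2 177.2] psi 1.9385 z [-0.002 -0.004 -1.   ] F [-0.4  0.6  0.6] w 59.8
```

View pics/a_top.png

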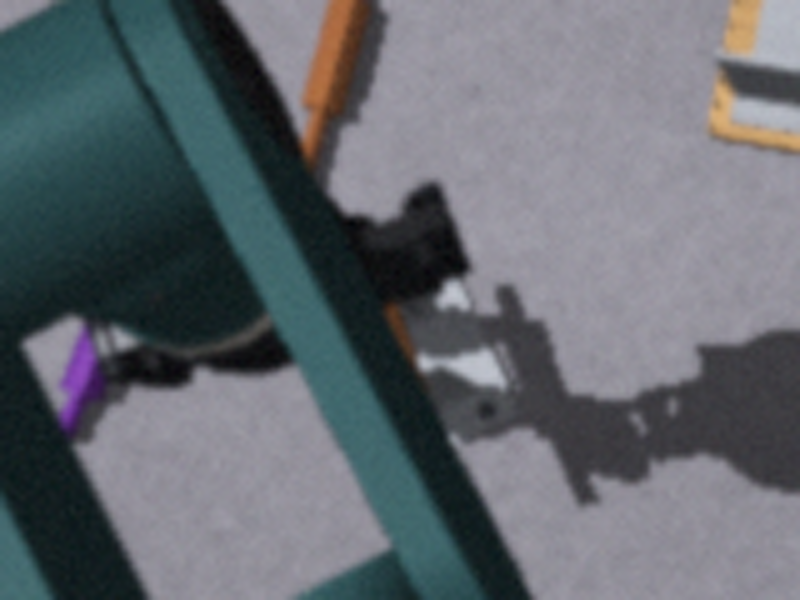

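View pics/a_side.png

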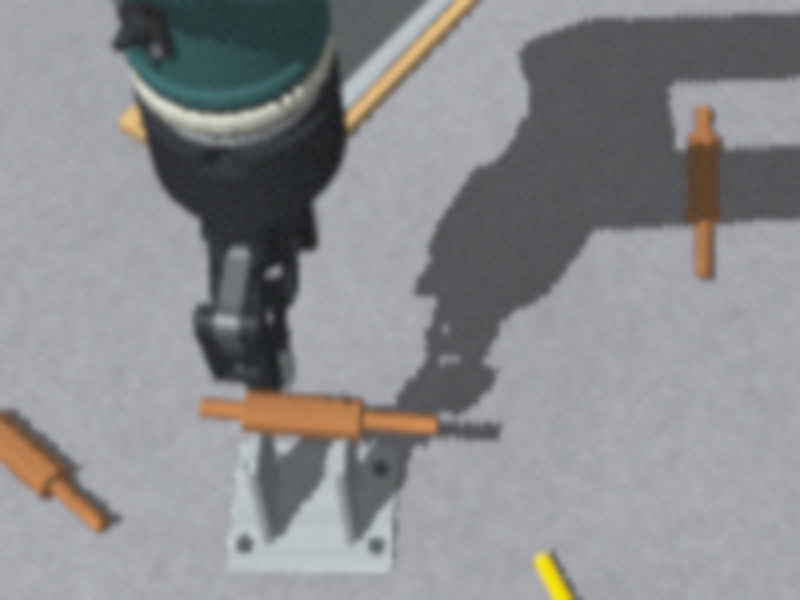

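The gripper is above the bail but overshot slightly after the fast move. I'll lower it partway and let it settle.

Emit:
move_arm([
  {"claw":60,"xyz":[0,0,12],"rot":[0,0,0]},
  {"claw":60,"xyz":[0,0,24],"rot":[0,0,0]},
  {"claw":60,"xyz":[0,0,36],"rot":[0,0,0]},
  {"claw":60,"xyz":[0,0,48],"rot":[0,0,0]},
  {"claw":60,"xyz":[0,0,55],"rot":[0,0,0]},
  {"claw":60,"xyz":[0,0,60],"rot":[0,0,0]},
  {"claw":60,"xyz":[0,0,60],"rot":[0,0,0]},
  {"claw":60,"xyz":[0,0,60],"rot":[0,0,0]},
  {"claw":60,"xyz":[0,0,60],"rot":[0,0,0]},
  {"claw":60,"xyz":[0,0,60],"rot":[0,0,0]},
])

```text
clock: 1.87
tool_pos: [476.0, 331.8, 121.1]
eef_rot: [0.001, -0.186, 0.983, 0.0]
wrist_force: [0.4, 0.1, 0.1]
width: 0.706
```

```bash
python3 st.py
```

```text
t 1.87 tcp [476.  331.8 121.1] psi 1.9451 z [ 0.002  0.001 -1.   ] F [0.4 0.1 0.1] w 60.3
```

Emit:
move_arm([
  {"claw":60,"xyz":[0,0,10],"rot":[0,0,0]},
  {"claw":60,"xyz":[0,0,20],"rot":[0,0,0]},
  {"claw":60,"xyz":[0,0,28],"rot":[0,0,0]},
  {"claw":60,"xyz":[0,0,33],"rot":[0,0,0]},
  {"claw":60,"xyz":[0,0,33],"rot":[0,0,0]},
  {"claw":30,"xyz":[0,0,33],"rot":[0,0,0]},
  {"claw":10,"xyz":[0,0,33],"rot":[0,0,0]},
  {"claw":10,"xyz":[0,0,33],"rot":[0,0,0]},
  {"claw":10,"xyz":[0,0,33],"rot":[0,0,0]},
  {"claw":10,"xyz":[0,0,33],"rot":[0,0,0]},
])

```text
clock: 2.7
tool_pos: [475.9, 331.7, 87.8]
eef_rot: [0.001, -0.186, 0.983, 0.0]
wrist_force: [-0.3, 0.4, 1.4]
width: 0.193
```

```bash
python3 st.py
```

```text
t 2.7 tcp [475.9 331.7  87.8] psi 1.945 z [ 0.001  0.001 -1.   ] F [-0.3  0.4  1.4] w 16.5
```

Emit:
move_arm([
  {"claw":10,"xyz":[0,0,-4],"rot":[0,0,0]},
  {"claw":10,"xyz":[0,0,-12],"rot":[0,0,0]},
  {"claw":10,"xyz":[0,0,-24],"rot":[0,0,0]},
  {"claw":10,"xyz":[0,0,-38],"rot":[0,0,0]},
  {"claw":10,"xyz":[0,0,-52],"rot":[0,0,0]},
  {"claw":10,"xyz":[0,0,-66],"rot":[0,0,0]},
  {"claw":10,"xyz":[0,0,-80],"rot":[0,0,0]},
  {"claw":10,"xyz":[0,0,-88],"rot":[0,0,0]},
  {"claw":10,"xyz":[0,0,-93],"rot":[0,0,0]},
  {"claw":10,"xyz":[0,0,-93],"rot":[0,0,0]},
])

```text
clock: 3.53
tool_pos: [476.1, 331.9, 182.1]
eef_rot: [0.002, -0.186, 0.983, 0.001]
wrist_force: [0.5, -0.3, -0.3]
width: 0.194
```

```bash
python3 st.py;  python3 snap.py b 100 200 160 120 5 200 260 200 150 4;python3 to.py 475.5 331.5 180 1.945 405 -365 120 1.945;python3 to.py 475.5 331.5 180 1.945 405 -365 120 1.0
```

```text
t 3.53 tcp [476.1 331.9 182.1] psi 1.945 z [ 0.003  0.002 -1.   ] F [ 0.5 -0.3 -0.3] w 16.5
xyz [ 320.2 -622.5   60. ] rz -0.0
xyz [ 320.2 -622.5   60. ] rz 0.945
```

View pics/b_side.png

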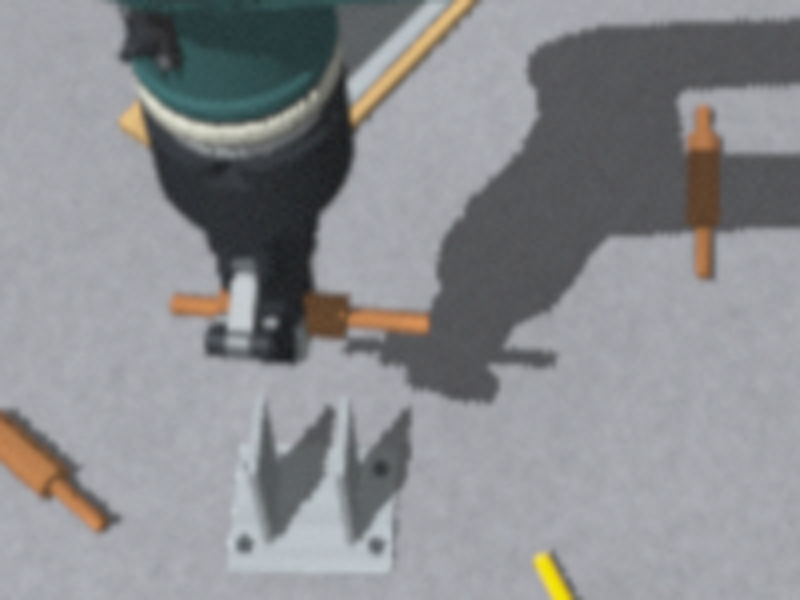

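Emit:
move_arm([
  {"claw":10,"xyz":[3.7,-7.1,0],"rot":[0,0,0.03]},
  {"claw":10,"xyz":[11,-21.3,0],"rot":[0,0,0.08]},
  {"claw":10,"xyz":[22.9,-44.5,0],"rot":[0,0,0.13]},
  {"claw":10,"xyz":[37.5,-72.9,0],"rot":[0,0,0.18]},
  {"claw":10,"xyz":[53.1,-103.1,0],"rot":[0,0,0.23]},
  {"claw":10,"xyz":[68.6,-133.4,0],"rot":[0,0,0.28]},
  {"claw":10,"xyz":[84.2,-163.6,0],"rot":[0,0,0.33]},
  {"claw":10,"xyz":[99.7,-193.8,0],"rot":[0,0,0.39]},
  {"claw":10,"xyz":[115.3,-224,0],"rot":[0,0,0.445]},
  {"claw":10,"xyz":[130.8,-254.3,0],"rot":[0,0,0.5]},
])

```text
clock: 4.47
tool_pos: [445.3, 45.1, 179.0]
eef_rot: [-0.001, 0.065, 0.998, -0.0]
wrist_force: [0.8, -0.1, 0.3]
width: 0.193
```

```bash
python3 st.py; python3 - <<'E'
import numpy as np
p=1.945;x=np.array([475.5,331.5])+130.8*np.array([-np.sin(p),np.cos(p)])-254.3*np.array([np.cos(p),np.sin(p)]);print(x)
from subprocess import run
run(["python3","to.py",*map(str,[x[0],x[1],180,1.445,405,-365,120,1.0])])
E
```

```text
t 4.47 tcp [445.3  45.1 179. ] psi 1.4411 z [-0.002 -0.    -1.   ] F [ 0.8 -0.1  0.3] w 16.5
xyz [ -10.3 -414.    60. ] rz 0.445
[446.70613222  46.98630406]
```

Emit:
move_arm([
  {"claw":10,"xyz":[-0.9,-35,0],"rot":[0,0,0.05]},
  {"claw":10,"xyz":[-1.7,-70,0],"rot":[0,0,0.1]},
  {"claw":10,"xyz":[-2.6,-105,0],"rot":[0,0,0.15]},
  {"claw":10,"xyz":[-3.5,-140,0],"rot":[0,0,0.2]},
  {"claw":10,"xyz":[-4.3,-175,0],"rot":[0,0,0.25]},
  {"claw":10,"xyz":[-5.2,-210,4],"rot":[0,0,0.3]},
  {"claw":10,"xyz":[-6.1,-245,10],"rot":[0,0,0.34]},
  {"claw":10,"xyz":[-7,-280,18],"rot":[0,0,0.38]},
  {"claw":10,"xyz":[-7.8,-312,26],"rot":[0,0,0.41]},
  {"claw":10,"xyz":[-8.5,-340,34],"rot":[0,0,0.43]},
])

```text
clock: 5.3
tool_pos: [410.9, -293.4, 144.6]
eef_rot: [-0.001, 0.276, 0.961, 0.0]
wrist_force: [0.4, 0.0, 0.3]
width: 0.199
```

```bash
python3 st.py; python3 - <<'E'
import numpy as np
p=1.445;x=np.array([446.7,47])-8.5*np.array([-np.sin(p),np.cos(p)])-340*np.array([np.cos(p),np.sin(p)]);print(x)
from subprocess import run
run(["python3","to.py",*map(str,[x[0],x[1],146,1.015,405,-365,60,1.0])])
E
```

```text
t 5.3 tcp [ 410.9 -293.4  144.6] psi 1.0108 z [-0.002  0.001 -1.   ] F [0.4 0.  0.3] w 17.0
xyz [-32.5 -66.5  86. ] rz 0.015
[ 412.4747991  -291.37979494]
```

Emit:
move_arm([
  {"claw":10,"xyz":[-8,-20,10],"rot":[0,0,0.015]},
  {"claw":10,"xyz":[-16,-36,20],"rot":[0,0,0.015]},
  {"claw":10,"xyz":[-23,-49,30],"rot":[0,0,0.015]},
  {"claw":10,"xyz":[-28,-58,42],"rot":[0,0,0.015]},
  {"claw":10,"xyz":[-31,-64,55],"rot":[0,0,0.015]},
  {"claw":10,"xyz":[-32.5,-66.5,68],"rot":[0,0,0.015]},
  {"claw":10,"xyz":[-32.5,-66.5,78],"rot":[0,0,0.015]},
  {"claw":10,"xyz":[-32.5,-66.5,86],"rot":[0,0,0.015]},
  {"claw":10,"xyz":[-32.5,-66.5,91],"rot":[0,0,0.015]},
  {"claw":10,"xyz":[-32.5,-66.5,91],"rot":[0,0,0.015]},
])

```text
clock: 6.13
tool_pos: [404.5, -363.8, 53.4]
eef_rot: [-0.001, 0.281, 0.96, 0.001]
wrist_force: [-0.6, 0.2, -0.6]
width: 0.193
```

```bash
python3 st.py; python3 snap.py c 430 220 120 120 5 340 120 160 120 5
```

```text
t 6.13 tcp [ 404.5 -363.8   53.4] psi 1.0006 z [-0.002  0.002 -1.   ] F [-0.6  0.2 -0.6] w 16.4
```

View pics/c_side.png

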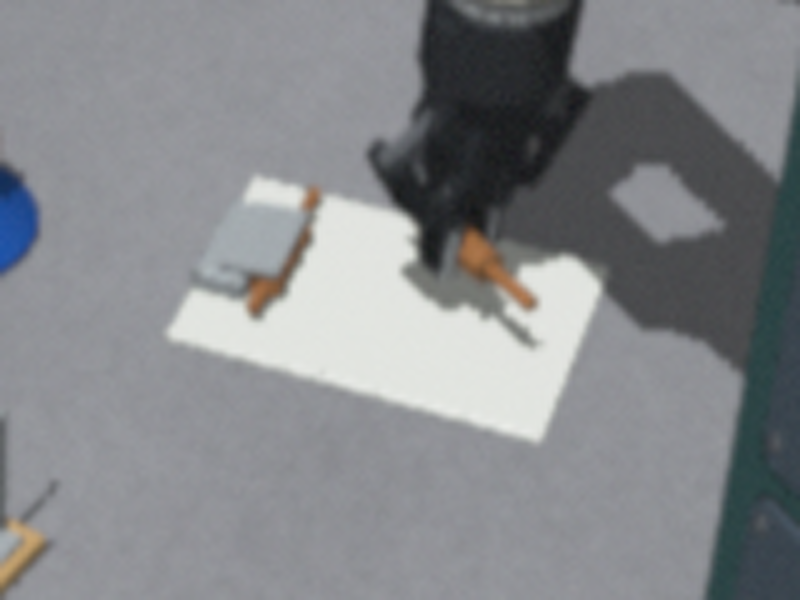

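View pics/c_top.png

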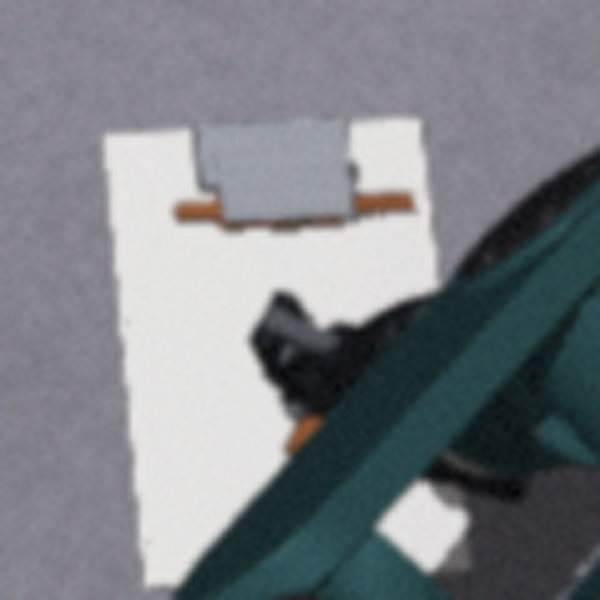

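Emit:
move_arm([
  {"claw":10,"xyz":[0,0,8],"rot":[0,0,0]},
  {"claw":10,"xyz":[0,0,17],"rot":[0,0,0]},
  {"claw":10,"xyz":[0,0,24],"rot":[0,0,0]},
  {"claw":10,"xyz":[0,0,28],"rot":[0,0,0]},
  {"claw":10,"xyz":[0,0,31],"rot":[0,0,0]},
  {"claw":10,"xyz":[0,0,33],"rot":[0,0,0]},
  {"claw":10,"xyz":[0,0,34],"rot":[0,0,0]},
  {"claw":10,"xyz":[0,0,34.5],"rot":[0,0,0]},
  {"claw":10,"xyz":[0,0,34.5],"rot":[0,0,0]},
  {"claw":10,"xyz":[0,0,34.5],"rot":[0,0,0]},
])

```text
clock: 7.07
tool_pos: [405.2, -365.2, 20.8]
eef_rot: [0.0, 0.282, 0.96, -0.0]
wrist_force: [0.4, 0.4, -0.1]
width: 0.188
```

```bash
python3 st.py
```

```text
t 7.07 tcp [ 405.2 -365.2   20.8] psi 1.0 z [ 0. -0. -1.] F [ 0.4  0.4 -0.1] w 16.1
```

Emit:
move_arm([
  {"claw":10,"xyz":[0,0,1],"rot":[0,0,0]},
  {"claw":10,"xyz":[0,0,1.5],"rot":[0,0,0]},
  {"claw":17,"xyz":[0,0,1.5],"rot":[0,0,0]},
  {"claw":18,"xyz":[0,0,1.5],"rot":[0,0,0]},
  {"claw":20,"xyz":[0,0,1.5],"rot":[0,0,0]},
  {"claw":22,"xyz":[0,0,1.5],"rot":[0,0,0]},
  {"claw":26,"xyz":[0,0,1.5],"rot":[0,0,0]},
  {"claw":35,"xyz":[0,0,1.5],"rot":[0,0,0]},
  {"claw":45,"xyz":[0,0,1.5],"rot":[0,0,0]},
  {"claw":55,"xyz":[0,0,0],"rot":[0,0,0]},
])

```text
clock: 7.9
tool_pos: [404.7, -364.7, 20.0]
eef_rot: [-0.001, 0.282, 0.96, 0.0]
wrist_force: [-0.9, 0.3, -0.2]
width: 0.639
```

Emit:
move_arm([
  {"claw":60,"xyz":[0,0,-10],"rot":[0,0,0]},
  {"claw":60,"xyz":[0,0,-25],"rot":[0,0,0]},
  {"claw":60,"xyz":[0,0,-45],"rot":[0,0,0]},
  {"claw":60,"xyz":[0,0,-70],"rot":[0,0,0]},
  {"claw":60,"xyz":[0,0,-95],"rot":[0,0,0]},
  {"claw":60,"xyz":[0,0,-120],"rot":[0,0,0]},
  {"claw":60,"xyz":[0,0,-140],"rot":[0,0,0]},
  {"claw":60,"xyz":[0,0,-152],"rot":[0,0,0]},
  {"claw":60,"xyz":[0,0,-158.5],"rot":[0,0,0]},
  {"claw":60,"xyz":[0,0,-159.5],"rot":[0,0,0]},
])

```text
clock: 8.73
tool_pos: [405.4, -365.5, 181.6]
eef_rot: [0.001, 0.282, 0.96, -0.001]
wrist_force: [-0.4, -0.1, 0.1]
width: 0.702
```

```bash
python3 st.py; python3 snap.py d 430 220 120 120 5 340 120 160 120 5
```

```text
t 8.73 tcp [ 405.4 -365.5  181.6] psi 1.0 z [ 0.002 -0.002 -1.   ] F [-0.4 -0.1  0.1] w 60.0
```

View pics/d_side.png

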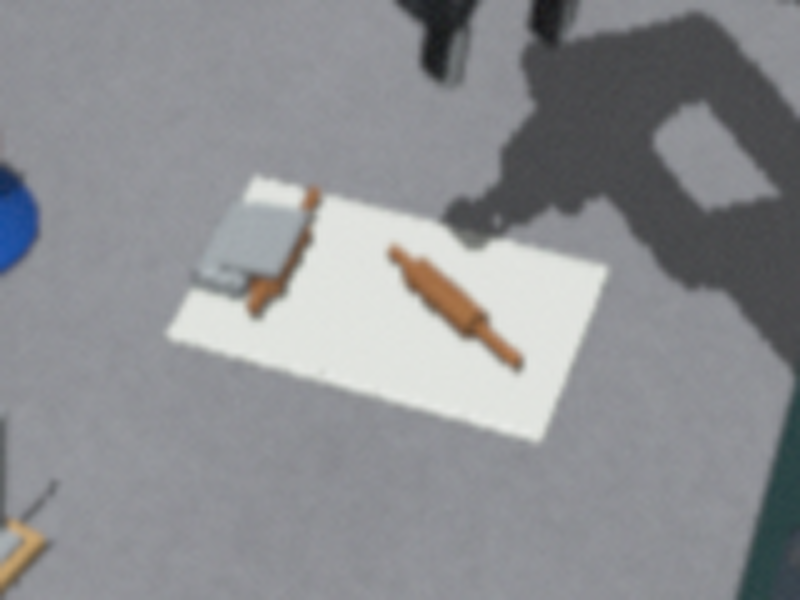

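The bail lies flat near the middle of the clipboard at about (445,298) in the crop. Now the stop.

```bash
python3 to.py 405 -365 180 1.0 605.6 29.2 180 1.394;
```

```text
xyz [ 44.2 440.1  -0. ] rz -0.394
```

Emit:
move_arm([
  {"claw":60,"xyz":[2,20,0],"rot":[0,0,-0.03]},
  {"claw":60,"xyz":[5.5,55,0],"rot":[0,0,-0.06]},
  {"claw":60,"xyz":[9,90,0],"rot":[0,0,-0.1]},
  {"claw":60,"xyz":[12.6,125,0],"rot":[0,0,-0.14]},
  {"claw":60,"xyz":[16.1,160,0],"rot":[0,0,-0.18]},
  {"claw":60,"xyz":[19.6,195,0],"rot":[0,0,-0.22]},
  {"claw":60,"xyz":[23.1,230,0],"rot":[0,0,-0.26]},
  {"claw":60,"xyz":[26.6,265,0],"rot":[0,0,-0.3]},
  {"claw":60,"xyz":[30.1,300,0],"rot":[0,0,-0.33]},
  {"claw":60,"xyz":[33.6,335,0],"rot":[0,0,-0.36]},
])

```text
clock: 9.67
tool_pos: [557.3, -63.1, 177.7]
eef_rot: [-0.002, 0.104, 0.995, 0.0]
wrist_force: [0.2, 0.3, 0.2]
width: 0.708
```

```bash
python3 st.py; python3 - <<'E'
import numpy as np
p=1.0;x=np.array([405,-365])+33.6*np.array([-np.sin(p),np.cos(p)])+335*np.array([np.cos(p),np.sin(p)]);print(x)
from subprocess import run
run(["python3","to.py",*map(str,[x[0],x[1],180,1.36,605.6,29.2,130,1.394])])
E
```

```text
t 9.67 tcp [557.3 -63.1 177.7] psi 1.3615 z [-0.004  0.001 -1.   ] F [0.2 0.3 0.2] w 60.5
xyz [-27.1 102.1  50. ] rz -0.034
[557.72784738 -64.95306261]
```

Emit:
move_arm([
  {"claw":60,"xyz":[-7.5,28,0],"rot":[0,0,-0.01]},
  {"claw":60,"xyz":[-13,50,0],"rot":[0,0,-0.02]},
  {"claw":60,"xyz":[-18,68,0],"rot":[0,0,-0.034]},
  {"claw":60,"xyz":[-22,82,10],"rot":[0,0,-0.034]},
  {"claw":60,"xyz":[-25,93,20],"rot":[0,0,-0.034]},
  {"claw":60,"xyz":[-26.5,99.5,30],"rot":[0,0,-0.034]},
  {"claw":60,"xyz":[-27.1,102.1,40],"rot":[0,0,-0.034]},
  {"claw":60,"xyz":[-27.1,102.1,47],"rot":[0,0,-0.034]},
  {"claw":60,"xyz":[-27.1,102.1,50],"rot":[0,0,-0.034]},
  {"claw":60,"xyz":[-27.1,102.1,50],"rot":[0,0,-0.034]},
])

```text
clock: 10.5
tool_pos: [604.6, 28.3, 128.4]
eef_rot: [-0.001, 0.089, 0.996, -0.0]
wrist_force: [-0.3, -0.1, -0.2]
width: 0.703
```

```bash
python3 st.py; python3 snap.py e 235 140 160 120 5 220 150 160 120 5
```

```text
t 10.5 tcp [604.6  28.3 128.4] psi 1.3927 z [-0.003 -0.    -1.   ] F [-0.3 -0.1 -0.2] w 60.1
```

View pics/e_side.png

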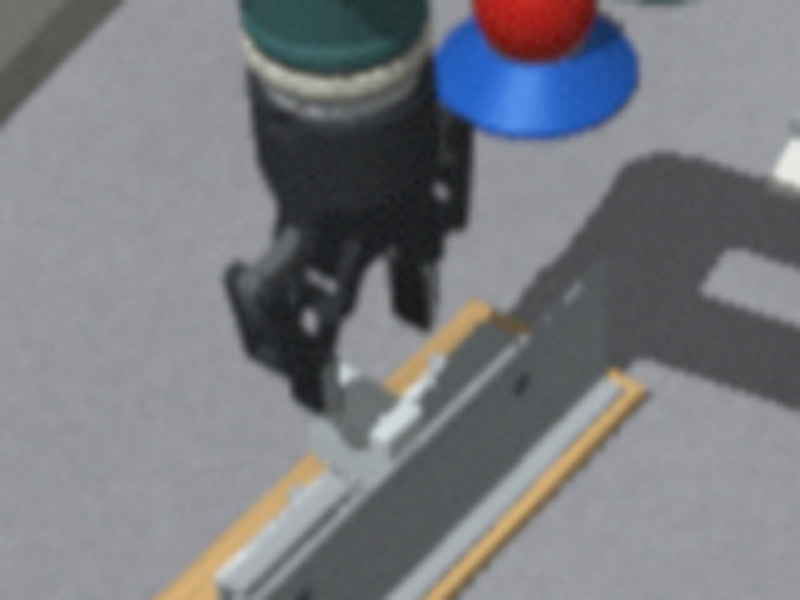

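View pics/e_top.png

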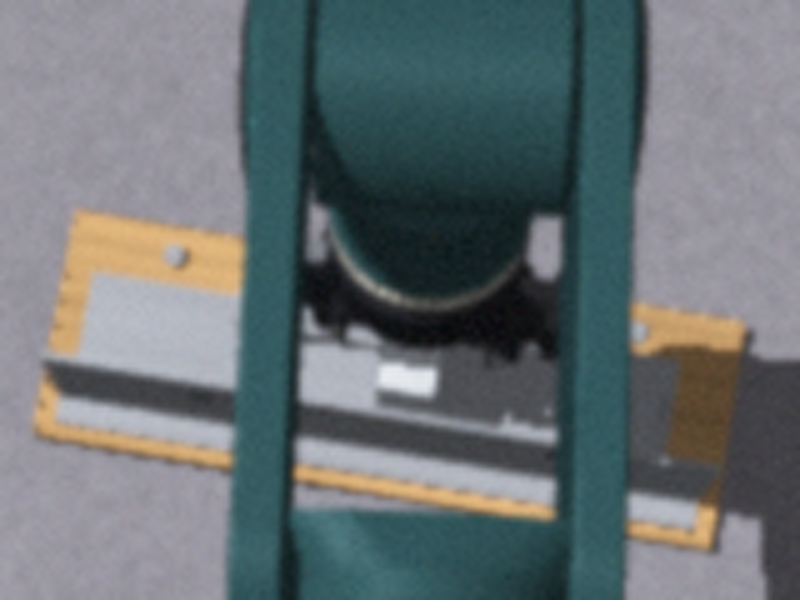

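The jaws straddle the stop's head along the channel, so I'll descend and grip.

Emit:
move_arm([
  {"claw":60,"xyz":[0,0,10],"rot":[0,0,0]},
  {"claw":60,"xyz":[0,0,22],"rot":[0,0,0]},
  {"claw":60,"xyz":[0,0,34],"rot":[0,0,0]},
  {"claw":60,"xyz":[0,0,46],"rot":[0,0,0]},
  {"claw":60,"xyz":[0,0,53],"rot":[0,0,0]},
  {"claw":60,"xyz":[0,0,57],"rot":[0,0,0]},
  {"claw":60,"xyz":[0,0,58],"rot":[0,0,0]},
  {"claw":60,"xyz":[0,0,58],"rot":[0,0,0]},
  {"claw":60,"xyz":[0,0,58],"rot":[0,0,0]},
  {"claw":50,"xyz":[0,0,58],"rot":[0,0,0]},
])

```text
clock: 11.43
tool_pos: [606.2, 29.2, 72.9]
eef_rot: [0.001, 0.088, 0.996, 0.0]
wrist_force: [0.3, -0.7, 0.3]
width: 0.59
```

Emit:
move_arm([
  {"claw":42,"xyz":[0,0,0],"rot":[0,0,0]},
  {"claw":36,"xyz":[0,0,0],"rot":[0,0,0]},
  {"claw":32,"xyz":[0,0,0],"rot":[0,0,0]},
  {"claw":29,"xyz":[0,0,0],"rot":[0,0,0]},
  {"claw":27,"xyz":[0,0,0],"rot":[0,0,0]},
  {"claw":25,"xyz":[0,0,0],"rot":[0,0,0]},
  {"claw":20,"xyz":[0,0,0],"rot":[0,0,0]},
  {"claw":18,"xyz":[0,0,0],"rot":[0,0,0]},
  {"claw":18,"xyz":[0,0,0],"rot":[0,0,0]},
  {"claw":18,"xyz":[0,0,0],"rot":[0,0,0]},
])

```text
clock: 12.27
tool_pos: [605.7, 29.3, 72.3]
eef_rot: [0.0, 0.088, 0.996, 0.0]
wrist_force: [-0.3, 0.7, 2.6]
width: 0.296
```

```bash
python3 st.py
```

```text
t 12.27 tcp [605.7  29.3  72.3] psi 1.3941 z [ 0.  0. -1.] F [-0.3  0.7  2.6] w 25.3
```

Emit:
move_arm([
  {"claw":18,"xyz":[0,2,0],"rot":[0,0,0]},
  {"claw":18,"xyz":[0,6,0],"rot":[0,0,0]},
  {"claw":18,"xyz":[0,12,0],"rot":[0,0,0]},
  {"claw":18,"xyz":[0,18,0],"rot":[0,0,0]},
  {"claw":18,"xyz":[0,24,0],"rot":[0,0,0]},
  {"claw":18,"xyz":[0,30,0],"rot":[0,0,0]},
  {"claw":18,"xyz":[0,36,0],"rot":[0,0,0]},
  {"claw":18,"xyz":[0,42,0],"rot":[0,0,0]},
  {"claw":18,"xyz":[0,48,0],"rot":[0,0,0]},
  {"claw":18,"xyz":[0,54,0],"rot":[0,0,0]},
])

```text
clock: 13.1
tool_pos: [615.3, 82.9, 72.3]
eef_rot: [0.0, 0.088, 0.996, -0.0]
wrist_force: [-0.7, -4.2, 4.6]
width: 0.302
```

```bash
python3 st.py
```

```text
t 13.1 tcp [615.3  82.9  72.3] psi 1.3941 z [ 0. -0. -1.] F [-0.7 -4.2  4.6] w 25.8
```

Emit:
move_arm([
  {"claw":18,"xyz":[0,6,-0.4],"rot":[0,0,0]},
  {"claw":18,"xyz":[0,13,-0.4],"rot":[0,0,0]},
  {"claw":18,"xyz":[0,20,-0.4],"rot":[0,0,0]},
  {"claw":18,"xyz":[0,27,-0.4],"rot":[0,0,0]},
  {"claw":18,"xyz":[0,34,-0.4],"rot":[0,0,0]},
  {"claw":18,"xyz":[0,41,-0.4],"rot":[0,0,0]},
  {"claw":18,"xyz":[0,48,-0.4],"rot":[0,0,0]},
  {"claw":18,"xyz":[0,55,-0.4],"rot":[0,0,0]},
  {"claw":18,"xyz":[0,61,-0.4],"rot":[0,0,0]},
  {"claw":18,"xyz":[0,64,-0.4],"rot":[0,0,0]},
])

```text
clock: 13.93
tool_pos: [626.4, 146.4, 72.3]
eef_rot: [-0.0, 0.088, 0.996, 0.0]
wrist_force: [0.7, -2.4, 3.2]
width: 0.298
```

```bash
python3 st.py; python3 snap.py f 210 140 160 120 5 200 190 160 120 5
```

```text
t 13.93 tcp [626.4 146.4  72.3] psi 1.3947 z [-0.     0.001 -1.   ] F [ 0.7 -2.4  3.2] w 25.5
```

View pics/f_side.png

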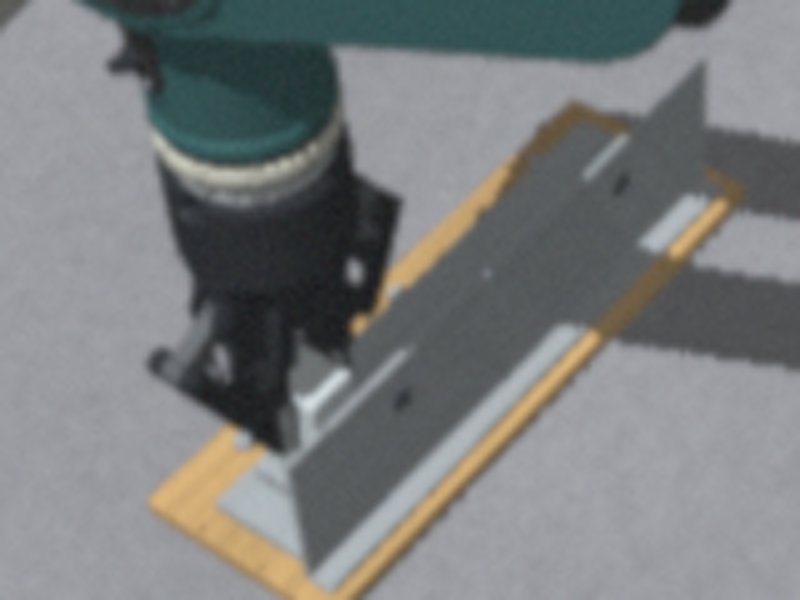

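View pics/f_top.png

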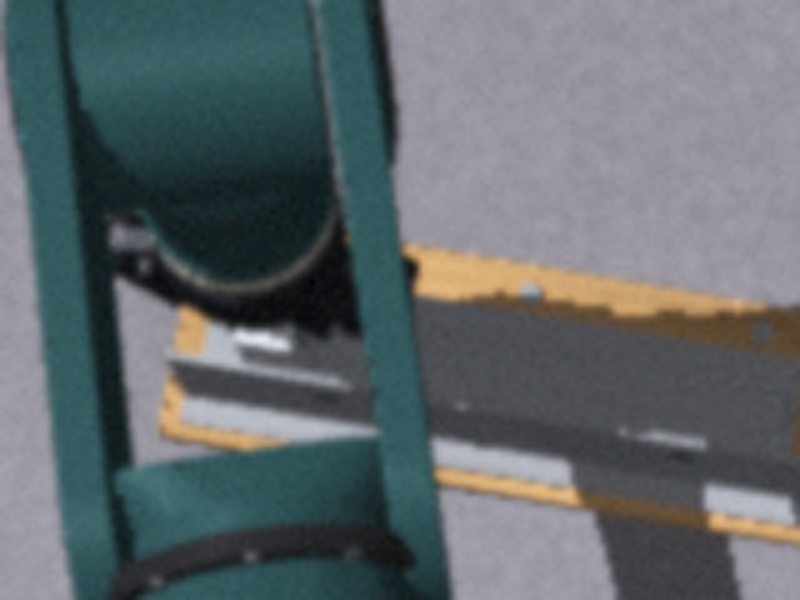

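The stop is in the open end section: TCP is at (626,146) and the exit is at (627,145.5). Lift straight up.

Emit:
move_arm([
  {"claw":18,"xyz":[0,0,-2],"rot":[0,0,0]},
  {"claw":18,"xyz":[0,0,-7],"rot":[0,0,0]},
  {"claw":18,"xyz":[0,0,-15],"rot":[0,0,0]},
  {"claw":18,"xyz":[0,0,-26],"rot":[0,0,0]},
  {"claw":18,"xyz":[0,0,-39],"rot":[0,0,0]},
  {"claw":18,"xyz":[0,0,-53],"rot":[0,0,0]},
  {"claw":18,"xyz":[0,0,-68],"rot":[0,0,0]},
  {"claw":18,"xyz":[0,0,-83],"rot":[0,0,0]},
  {"claw":18,"xyz":[0,0,-96],"rot":[0,0,0]},
  {"claw":18,"xyz":[0,0,-107.6],"rot":[0,0,0]},
])

```text
clock: 14.87
tool_pos: [626.8, 145.4, 182.8]
eef_rot: [0.001, 0.088, 0.996, 0.0]
wrist_force: [1.2, 0.3, -2.6]
width: 0.299
```

```bash
python3 st.py; python3 to.py 626.3 145.4 180 1.394 475 185 180 1.394;
```

```text
t 14.87 tcp [626.8 145.4 182.8] psi 1.3939 z [ 0.003  0.001 -1.   ] F [ 1.2  0.3 -2.6] w 25.5
xyz [155.9  12.4  -0. ] rz -0.0
```

Emit:
move_arm([
  {"claw":18,"xyz":[4,0.3,0],"rot":[0,0,0]},
  {"claw":18,"xyz":[14,1.1,0],"rot":[0,0,0]},
  {"claw":18,"xyz":[32,2.5,0],"rot":[0,0,0]},
  {"claw":18,"xyz":[54,4.3,0],"rot":[0,0,0]},
  {"claw":18,"xyz":[78,6.2,0],"rot":[0,0,0]},
  {"claw":18,"xyz":[102,8.1,0],"rot":[0,0,0]},
  {"claw":18,"xyz":[124,9.9,0],"rot":[0,0,0]},
  {"claw":18,"xyz":[142,11.3,0],"rot":[0,0,0]},
  {"claw":18,"xyz":[152,12.1,0],"rot":[0,0,0]},
  {"claw":18,"xyz":[155.9,12.4,0],"rot":[0,0,0]},
])

```text
clock: 15.7
tool_pos: [472.7, 185.4, 179.1]
eef_rot: [-0.001, 0.088, 0.996, -0.0]
wrist_force: [0.2, -0.4, -1.7]
width: 0.295
```

Emit:
move_arm([
  {"claw":18,"xyz":[0,0,4],"rot":[0,0,0]},
  {"claw":18,"xyz":[0,0,14],"rot":[0,0,0]},
  {"claw":18,"xyz":[0,0,28],"rot":[0,0,0]},
  {"claw":18,"xyz":[0,0,44],"rot":[0,0,0]},
  {"claw":18,"xyz":[0,0,60],"rot":[0,0,0]},
  {"claw":18,"xyz":[0,0,76],"rot":[0,0,0]},
  {"claw":18,"xyz":[0,0,90],"rot":[0,0,0]},
  {"claw":18,"xyz":[0,0,101],"rot":[0,0,0]},
  {"claw":18,"xyz":[0,0,108],"rot":[0,0,0]},
  {"claw":18,"xyz":[0,0,110],"rot":[0,0,0]},
])

```text
clock: 16.53
tool_pos: [474.4, 184.4, 67.8]
eef_rot: [-0.002, 0.089, 0.996, -0.001]
wrist_force: [-0.5, 0.1, -2.4]
width: 0.296
```

```bash
python3 st.py;python3 snap.py g 190 160 160 120 5 240 230 160 120 5
```

```text
t 16.53 tcp [474.4 184.4  67.8] psi 1.3934 z [-0.003 -0.001 -1.   ] F [-0.5  0.1 -2.4] w 25.2
```

View pics/g_side.png

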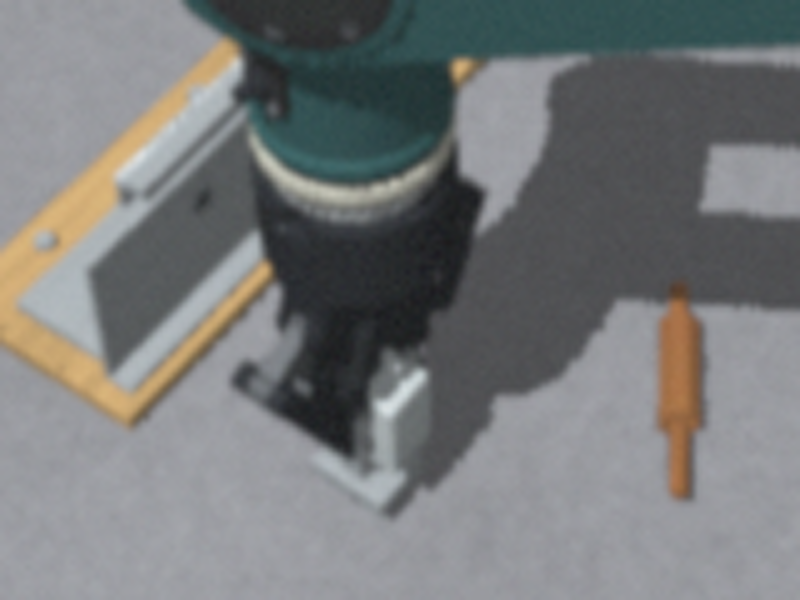

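Emit:
move_arm([
  {"claw":18,"xyz":[0,0,3],"rot":[0,0,0]},
  {"claw":18,"xyz":[0,0,6],"rot":[0,0,0]},
  {"claw":18,"xyz":[0,0,9],"rot":[0,0,0]},
  {"claw":18,"xyz":[0,0,11],"rot":[0,0,0]},
  {"claw":18,"xyz":[0,0,12],"rot":[0,0,0]},
  {"claw":18,"xyz":[0,0,13],"rot":[0,0,0]},
  {"claw":18,"xyz":[0,0,14],"rot":[0,0,0]},
  {"claw":18,"xyz":[0,0,14.5],"rot":[0,0,0]},
  {"claw":18,"xyz":[0,0,14.5],"rot":[0,0,0]},
  {"claw":18,"xyz":[0,0,14.5],"rot":[0,0,0]},
])

```text
clock: 17.47
tool_pos: [475.1, 185.0, 55.6]
eef_rot: [0.0, 0.088, 0.996, 0.0]
wrist_force: [-0.3, -0.9, -3.4]
width: 0.295
```

```bash
python3 st.py
```

```text
t 17.47 tcp [475.1 185.   55.6] psi 1.3939 z [ 0.  0. -1.] F [-0.3 -0.9 -3.4] w 25.2
```

Emit:
move_arm([
  {"claw":18,"xyz":[0,0,0.3],"rot":[0,0,0]},
  {"claw":18,"xyz":[0,0,0.6],"rot":[0,0,0]},
  {"claw":18,"xyz":[0,0,0.9],"rot":[0,0,0]},
  {"claw":18,"xyz":[0,0,0.9],"rot":[0,0,0]},
  {"claw":18,"xyz":[0,0,0.9],"rot":[0,0,0]},
  {"claw":18,"xyz":[0,0,0.9],"rot":[0,0,0]},
  {"claw":18,"xyz":[0,0,0.9],"rot":[0,0,0]},
  {"claw":18,"xyz":[0,0,0.9],"rot":[0,0,0]},
  {"claw":18,"xyz":[0,0,0.9],"rot":[0,0,0]},
  {"claw":18,"xyz":[0,0,0.9],"rot":[0,0,0]},
])

```text
clock: 18.3
tool_pos: [475.2, 185.0, 55.2]
eef_rot: [0.0, 0.088, 0.996, 0.0]
wrist_force: [-1.9, -1.0, 4.9]
width: 0.297
```

```bash
python3 st.py
```

```text
t 18.3 tcp [475.2 185.   55.2] psi 1.3941 z [ 0.001  0.    -1.   ] F [-1.9 -1.   4.9] w 25.3
```

Contact with the bench (Fz went from -3 to +5 N, TCP 55.2). Release gently.

Emit:
move_arm([
  {"claw":24,"xyz":[0,0,-0.3],"rot":[0,0,0]},
  {"claw":26,"xyz":[0,0,-0.3],"rot":[0,0,0]},
  {"claw":27,"xyz":[0,0,-0.3],"rot":[0,0,0]},
  {"claw":29,"xyz":[0,0,-0.3],"rot":[0,0,0]},
  {"claw":33,"xyz":[0,0,-0.3],"rot":[0,0,0]},
  {"claw":40,"xyz":[0,0,-0.3],"rot":[0,0,0]},
  {"claw":48,"xyz":[0,0,-0.3],"rot":[0,0,0]},
  {"claw":56,"xyz":[0,0,-0.3],"rot":[0,0,0]},
  {"claw":60,"xyz":[0,0,-0.3],"rot":[0,0,0]},
  {"claw":60,"xyz":[0,0,-0.3],"rot":[0,0,0]},
])

```text
clock: 19.13
tool_pos: [475.1, 185.0, 54.9]
eef_rot: [0.0, 0.088, 0.996, 0.0]
wrist_force: [-0.1, 0.2, -0.7]
width: 0.703
```

```bash
python3 st.py
```

```text
t 19.13 tcp [475.1 185.   54.9] psi 1.3939 z [ 0.  0. -1.] F [-0.1  0.2 -0.7] w 60.0
```

Emit:
move_arm([
  {"claw":62,"xyz":[0,0,-5],"rot":[0,0,0]},
  {"claw":65,"xyz":[0,0,-14],"rot":[0,0,0]},
  {"claw":70,"xyz":[0,0,-26],"rot":[0,0,0]},
  {"claw":75,"xyz":[0,0,-40],"rot":[0,0,0]},
  {"claw":80,"xyz":[0,0,-54],"rot":[0,0,0]},
  {"claw":85,"xyz":[0,0,-68],"rot":[0,0,0]},
  {"claw":85,"xyz":[0,0,-82],"rot":[0,0,0]},
  {"claw":85,"xyz":[0,0,-96],"rot":[0,0,0]},
  {"claw":85,"xyz":[0,0,-108],"rot":[0,0,0]},
  {"claw":85,"xyz":[0,0,-115],"rot":[0,0,0]},
])

```text
clock: 19.97
tool_pos: [476.0, 185.2, 173.1]
eef_rot: [0.002, 0.088, 0.996, 0.001]
wrist_force: [0.5, 0.9, -0.2]
width: 0.997
```

```bash
python3 st.py;python3 snap.py i 190 160 160 120 5 240 230 160 120 5
```

```text
t 19.97 tcp [476.  185.2 173.1] psi 1.394 z [ 0.004  0.001 -1.   ] F [ 0.5  0.9 -0.2] w 85.2
```

View pics/i_side.png

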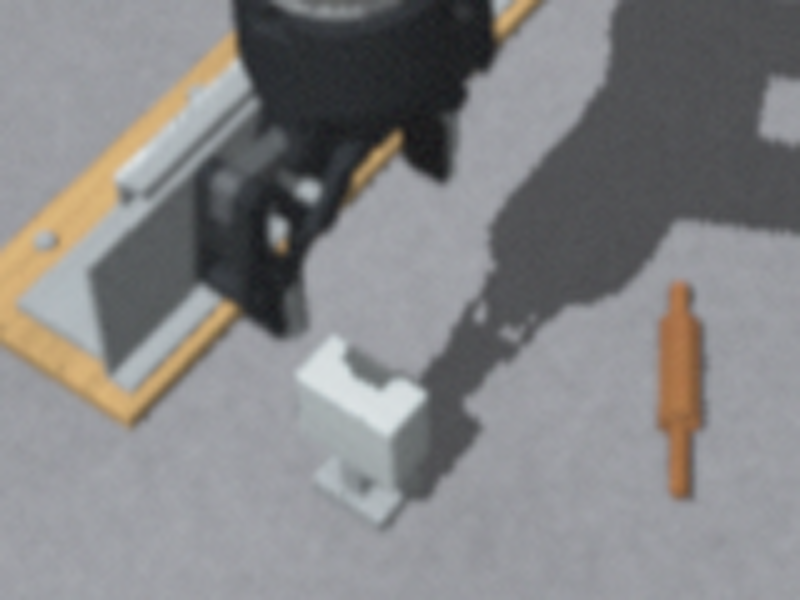

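View pics/i_top.png

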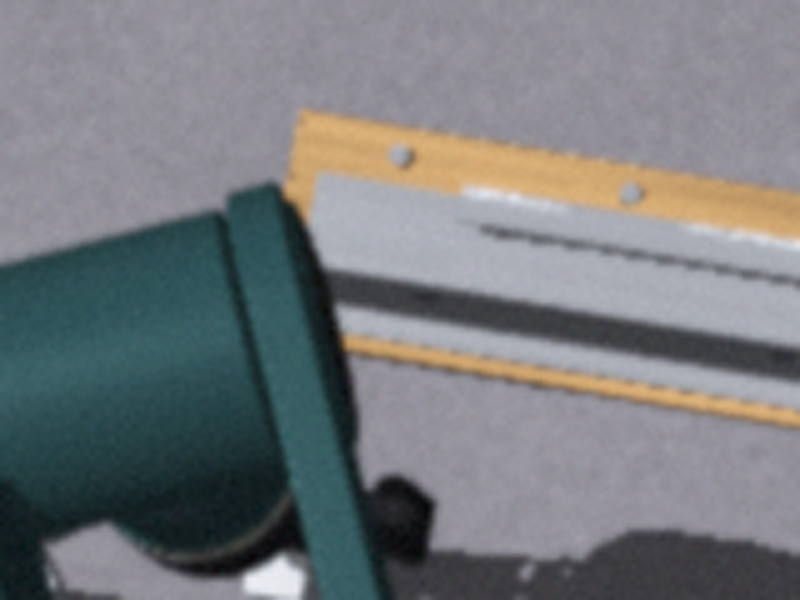

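The stop stands upright on the bench, head top at about (360,385) in the crop. Turning the gripper 90° to take it by the other faces.

Emit:
move_arm([
  {"claw":85,"xyz":[0,0,0],"rot":[0,0,0.08]},
  {"claw":85,"xyz":[0,0,0],"rot":[0,0,0.18]},
  {"claw":85,"xyz":[0,0,0],"rot":[0,0,0.29]},
  {"claw":85,"xyz":[0,0,0],"rot":[0,0,0.4]},
  {"claw":85,"xyz":[0,0,0],"rot":[0,0,0.51]},
  {"claw":85,"xyz":[0,0,0],"rot":[0,0,0.62]},
  {"claw":85,"xyz":[0,0,0],"rot":[0,0,0.73]},
  {"claw":85,"xyz":[0,0,0],"rot":[0,0,0.84]},
  {"claw":85,"xyz":[0,0,0],"rot":[0,0,0.95]},
  {"claw":85,"xyz":[0,0,0],"rot":[0,0,1.06]},
])

```text
clock: 20.9
tool_pos: [474.5, 184.8, 168.8]
eef_rot: [-0.001, 0.582, 0.813, -0.001]
wrist_force: [1.0, -0.3, -0.2]
width: 0.995
```

Emit:
move_arm([
  {"claw":85,"xyz":[0,0,0],"rot":[0,0,0.11]},
  {"claw":85,"xyz":[0,0,0],"rot":[0,0,0.22]},
  {"claw":85,"xyz":[0,0,0],"rot":[0,0,0.33]},
  {"claw":85,"xyz":[0,0,0],"rot":[0,0,0.43]},
  {"claw":85,"xyz":[0,0,6],"rot":[0,0,0.49]},
  {"claw":85,"xyz":[0,0,16],"rot":[0,0,0.511]},
  {"claw":85,"xyz":[0,0,28],"rot":[0,0,0.511]},
  {"claw":85,"xyz":[0,0,38],"rot":[0,0,0.511]},
  {"claw":85,"xyz":[0,0,44],"rot":[0,0,0.511]},
  {"claw":85,"xyz":[0,0,45],"rot":[0,0,0.511]},
])

```text
clock: 21.73
tool_pos: [473.6, 184.6, 122.2]
eef_rot: [-0.001, 0.767, 0.642, -0.002]
wrist_force: [0.2, 0.7, -1.1]
width: 1.0
```

```bash
python3 st.py;python3 snap.py j 190 160 160 120 5 240 230 160 120 5; python3 - <<'E'
from h import *
q=[(297,375),(332,338),(428,393),(390,432)]
b=np.array([back("side",px("side",u,(240,230),5),80) for u in q]);print(b.round(1).tolist(),b.mean(0))
E
```

```text
t 21.73 tcp [473.6 184.6 122.2] psi -0.1764 z [-0.005 -0.001 -1.   ] F [ 0.2  0.7 -1.1] w 85.4
[[501.5, 194.3, 80.0], [497.3, 171.8, 80.0], [449.7, 178.7, 80.0], [455.1, 202.0, 80.0]] [475.91405297 186.7205446   80.        ]
```

View pics/j_side.png

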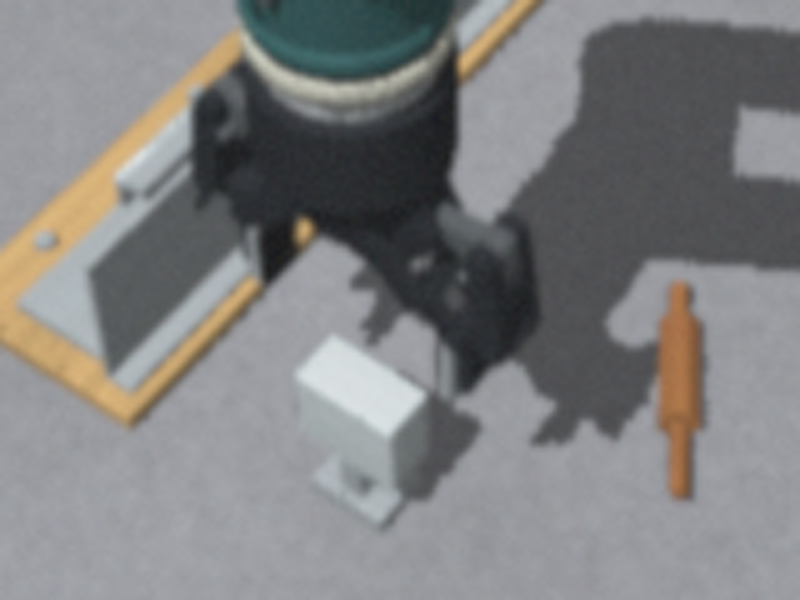

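Emit:
move_arm([
  {"claw":85,"xyz":[0,0,0],"rot":[0,0,0]},
  {"claw":85,"xyz":[0,0,0],"rot":[0,0,0]},
  {"claw":85,"xyz":[0,0,5],"rot":[0,0,0]},
  {"claw":85,"xyz":[0,0,15],"rot":[0,0,0]},
  {"claw":85,"xyz":[0,0,28],"rot":[0,0,0]},
  {"claw":85,"xyz":[0,0,41],"rot":[0,0,0]},
  {"claw":85,"xyz":[0,0,54],"rot":[0,0,0]},
  {"claw":85,"xyz":[0,0,64],"rot":[0,0,0]},
  {"claw":85,"xyz":[0,0,69],"rot":[0,0,0]},
  {"claw":85,"xyz":[0,0,69.9],"rot":[0,0,0]},
])

```text
clock: 22.67
tool_pos: [474.0, 184.7, 53.3]
eef_rot: [-0.001, 0.767, 0.642, -0.001]
wrist_force: [-0.4, -0.1, -0.5]
width: 0.997
```

```bash
python3 st.py;python3 snap.py k 190 160 160 120 5 240 230 160 120 5
```

```text
t 22.67 tcp [474.  184.7  53.3] psi -0.177 z [-0.003 -0.001 -1.   ] F [-0.4 -0.1 -0.5] w 85.1
```

View pics/k_side.png

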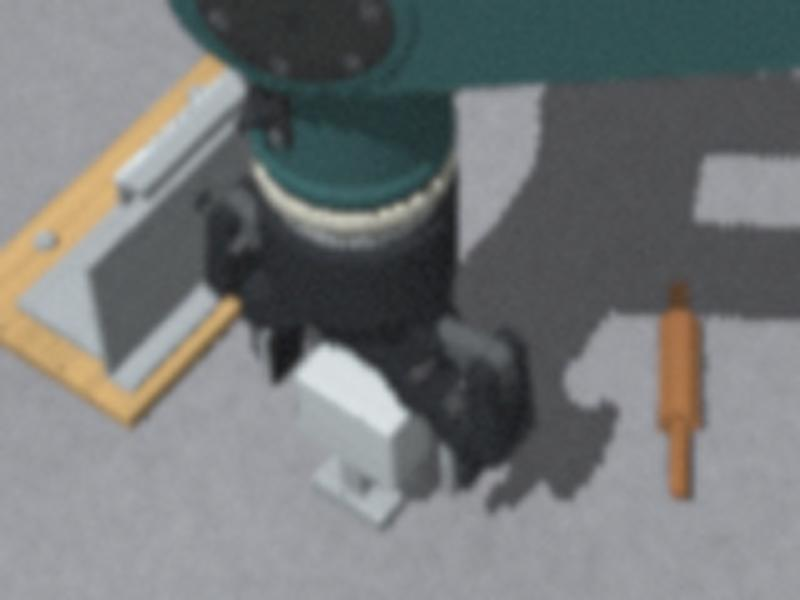

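Emit:
move_arm([
  {"claw":76,"xyz":[0,0,0],"rot":[0,0,0]},
  {"claw":68,"xyz":[0,0,0],"rot":[0,0,0]},
  {"claw":61,"xyz":[0,0,0],"rot":[0,0,0]},
  {"claw":56,"xyz":[0,0,0],"rot":[0,0,0]},
  {"claw":53,"xyz":[0,0,0],"rot":[0,0,0]},
  {"claw":51,"xyz":[0,0,0],"rot":[0,0,0]},
  {"claw":49,"xyz":[0,0,0],"rot":[0,0,0]},
  {"claw":46,"xyz":[0,0,0],"rot":[0,0,0]},
  {"claw":42,"xyz":[0,0,0],"rot":[0,0,0]},
  {"claw":42,"xyz":[0,0,0],"rot":[0,0,0]},
])

```text
clock: 23.6
tool_pos: [476.3, 185.1, 56.2]
eef_rot: [0.001, 0.767, 0.642, 0.001]
wrist_force: [2.8, -0.6, 5.8]
width: 0.579
```

```bash
python3 st.py;python3 snap.py k 190 160 160 120 5 240 230 160 120 5
```

```text
t 23.6 tcp [476.3 185.1  56.2] psi -0.177 z [ 0.003  0.    -1.   ] F [ 2.8 -0.6  5.8] w 49.5
```

View pics/k_side.png

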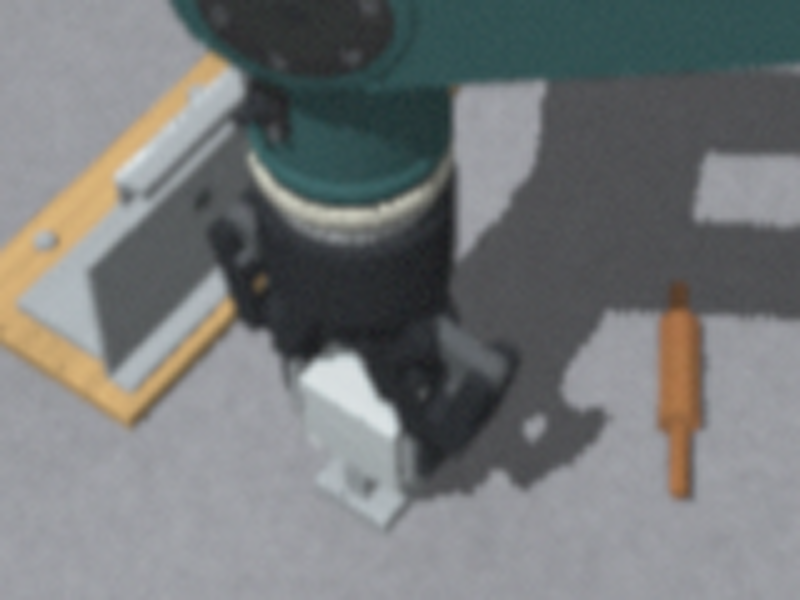

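Emit:
move_arm([
  {"claw":42,"xyz":[0,0,0],"rot":[0,0,0]},
  {"claw":42,"xyz":[0,0,-3],"rot":[0,0,0]},
  {"claw":42,"xyz":[0,0,-10],"rot":[0,0,0]},
  {"claw":42,"xyz":[0,0,-22],"rot":[0,0,0]},
  {"claw":42,"xyz":[0,0,-38],"rot":[0,0,0]},
  {"claw":42,"xyz":[0,0,-56],"rot":[0,0,0]},
  {"claw":42,"xyz":[0,0,-74],"rot":[0,0,0]},
  {"claw":42,"xyz":[0,0,-92],"rot":[0,0,0]},
  {"claw":42,"xyz":[0,0,-108],"rot":[0,0,0]},
  {"claw":42,"xyz":[0,0,-120],"rot":[0,0,0]},
])

```text
clock: 24.53
tool_pos: [474.7, 185.1, 176.8]
eef_rot: [-0.0, 0.767, 0.642, 0.0]
wrist_force: [-0.8, -0.2, -2.0]
width: 0.578
```

```bash
python3 st.py; python3 to.py 475 185 175 -0.177 474.4 336.2 175 -1.125
```

```text
t 24.53 tcp [474.7 185.1 176.8] psi -0.1767 z [ 0.     0.001 -1.   ] F [-0.8 -0.2 -2. ] w 49.3
xyz [148.7 -27.2  -0. ] rz 0.948
```

Emit:
move_arm([
  {"claw":42,"xyz":[4,-0.7,0],"rot":[0,0,0.04]},
  {"claw":42,"xyz":[14,-2.6,0],"rot":[0,0,0.12]},
  {"claw":42,"xyz":[28,-5.1,0],"rot":[0,0,0.22]},
  {"claw":42,"xyz":[46,-8.4,0],"rot":[0,0,0.33]},
  {"claw":42,"xyz":[66,-12.1,0],"rot":[0,0,0.44]},
  {"claw":42,"xyz":[86,-15.7,0],"rot":[0,0,0.55]},
  {"claw":42,"xyz":[106,-19.4,0],"rot":[0,0,0.66]},
  {"claw":42,"xyz":[124,-22.7,0],"rot":[0,0,0.76]},
  {"claw":42,"xyz":[138,-25.2,0],"rot":[0,0,0.85]},
  {"claw":42,"xyz":[146,-26.7,0],"rot":[0,0,0.91]},
])

```text
clock: 25.37
tool_pos: [473.4, 334.9, 174.4]
eef_rot: [-0.0, 0.971, 0.238, -0.001]
wrist_force: [0.2, 0.5, -3.1]
width: 0.576
```

Emit:
move_arm([
  {"claw":42,"xyz":[2,1.8,0],"rot":[0,0,0.03]},
  {"claw":42,"xyz":[2,1.8,3],"rot":[0,0,0.038]},
  {"claw":42,"xyz":[2,1.8,6],"rot":[0,0,0.038]},
  {"claw":42,"xyz":[2,1.8,10],"rot":[0,0,0.038]},
  {"claw":42,"xyz":[2,1.8,14],"rot":[0,0,0.038]},
  {"claw":42,"xyz":[2,1.8,17],"rot":[0,0,0.038]},
  {"claw":42,"xyz":[2,1.8,19],"rot":[0,0,0.038]},
  {"claw":42,"xyz":[2,1.8,20],"rot":[0,0,0.038]},
  {"claw":42,"xyz":[2,1.8,20],"rot":[0,0,0.038]},
  {"claw":42,"xyz":[2,1.8,20],"rot":[0,0,0.038]},
])

```text
clock: 26.2
tool_pos: [477.1, 332.7, 155.1]
eef_rot: [-0.0, 0.975, 0.221, 0.0]
wrist_force: [0.4, 0.2, -1.6]
width: 0.578
```

```bash
python3 st.py;python3 snap.py l 130 210 120 100 6 220 300 120 100 6
```

```text
t 26.2 tcp [477.1 332.7 155.1] psi -1.1251 z [ 0.  0. -1.] F [ 0.4  0.2 -1.6] w 49.4
```

View pics/l_side.png

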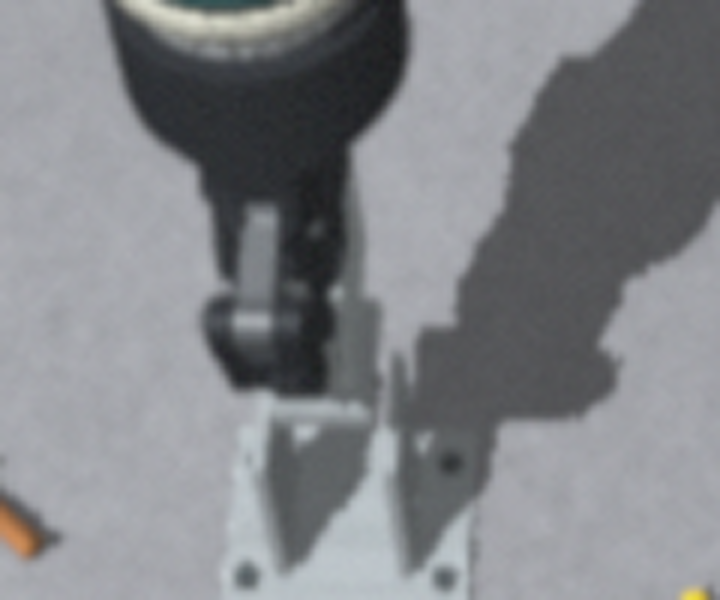

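View pics/l_top.png

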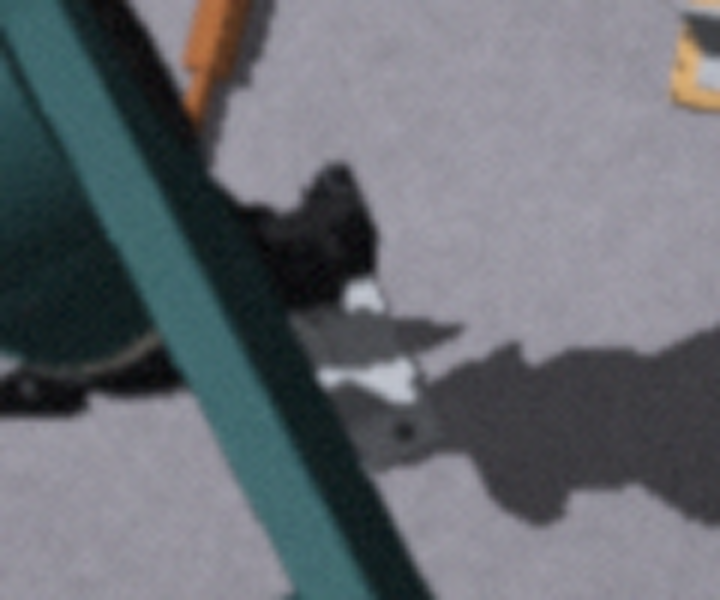

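```bash
python3 - <<'E'
import cv2
t=cv2.imread("pics/d_top_full.png"); s=cv2.imread("pics/d_side_full.png")
for im,x,y,n in ((t,155,240,"t"),(s,250,345,"s")):
    cv2.imwrite(f"pics/m_{n}.png",cv2.resize(im[y:y+66,x:x+66],None,fx=9,fy=9,interpolation=cv2.INTER_CUBIC))
E
```

```text
(no output)
```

View pics/m_t.png

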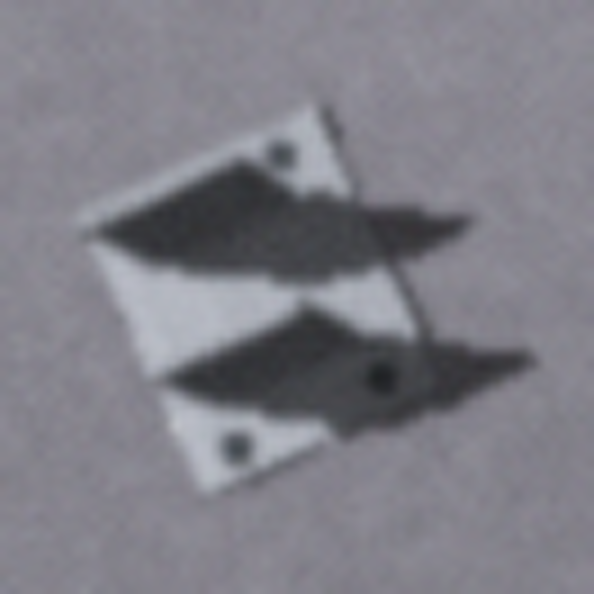

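View pics/m_s.png

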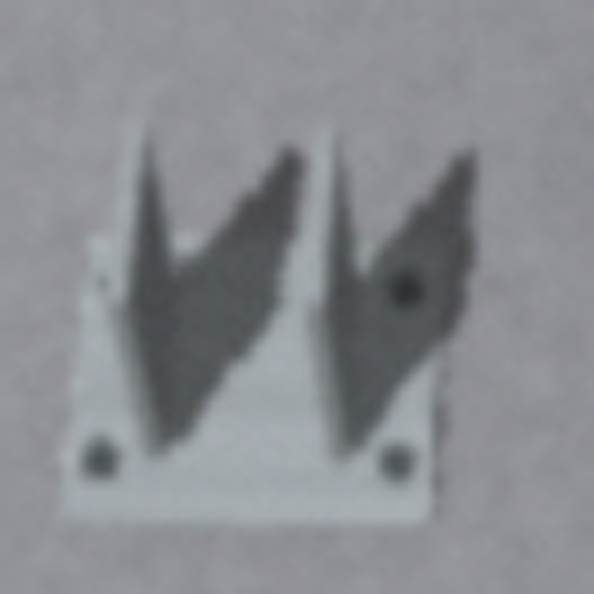

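```bash
cat > fit1.py <<'E'
from h import *
T=lambda u:px("top",u,(155,240),9); S=lambda u:px("side",u,(250,345),9)
A,B,C=(40,33,4),(-40,33,4),(40,-33,4)
t=[("top",T((85,225)),A),("top",T((205,495)),B),("top",T((318,105)),C)]
s=[("side",S((63,522)),A),("side",S((433,523)),B)]
print("top bolts c",back("top",T((259.5,301.5)),5).round(1),"side bolts c",back("side",S((251.5,375)),5).round(1))
for n,o in (("t",t),("s",s),("both",t+s)):
    p,r=fit(o,[474,336,.44]);print(n,p.round(3),r.round(1).tolist())
# stop in channel per camera
T=lambda u:px("top",u,(235,175),4.7); S=lambda u:px("side",u,(220,190),4.5); z=97
print("stop top",np.mean([back("top",T(u),z) for u in ((372,98),(425,108),(408,208),(357,202))],0).round(1))
print("stop side",np.mean([back("side",S(u),z) for u in ((278,177),(308,148),(378,185),(345,222))],0).round(1))
# bolts yaw
T=lambda u:px("top",u,(155,240),9); S=lambda u:px("side",u,(250,345),9)
d=back("top",T((282,156)),5)-back("top",T((382,377)),5);print("yaw bolts top x",np.arctan2(d[1],d[0]))
d=-back("top",T((382,377)),5)+back("top",T((237,447)),5);print("yaw bolts top y",np.arctan2(d[1],d[0])-np.pi/2)
d=back("side",S((98,460)),5)-back("side",S((397,462)),5);print("yaw bolts side x",np.arctan2(d[1],d[0]))
E
python3 fit1.py
```

```text
top bolts c [473.7 334.9   5. ] side bolts c [475.7 338.8   5. ]
t [4.73761e+02 3.34080e+02 4.47000e-01] [[-0.4, -0.8], [0.4, 0.5], [0.0, 0.2]]
s [4.74359e+02 3.37959e+02 4.54000e-01] [[-0.3, -0.0], [0.3, 0.0]]
both [4.7397e+02 3.3587e+02 4.3800e-01] [[-1.1, -1.1], [-0.6, 0.3], [-0.5, 0.1], [0.3, -1.2], [0.7, -0.5]]
stop top [605.4  27.5  97. ]
stop side [605.7  32.4  97. ]
yaw bolts top x 0.44271553805353364
yaw bolts top y 0.45337156143654544
yaw bolts side x 0.4502066969930304
```

Emit:
move_arm([
  {"claw":42,"xyz":[-0.3,-1,1],"rot":[0,0,0]},
  {"claw":42,"xyz":[-0.7,-2.2,3],"rot":[0,0,0]},
  {"claw":42,"xyz":[-1,-3.4,5],"rot":[0,0,0]},
  {"claw":42,"xyz":[-1.3,-4.3,7],"rot":[0,0,0]},
  {"claw":42,"xyz":[-1.3,-4.3,9],"rot":[0,0,0]},
  {"claw":42,"xyz":[-1.3,-4.3,11],"rot":[0,0,0]},
  {"claw":42,"xyz":[-1.3,-4.3,12],"rot":[0,0,0]},
  {"claw":42,"xyz":[-1.3,-4.3,12],"rot":[0,0,0]},
  {"claw":42,"xyz":[-1.3,-4.3,12],"rot":[0,0,0]},
  {"claw":42,"xyz":[-1.3,-4.3,12],"rot":[0,0,0]},
])

```text
clock: 27.13
tool_pos: [474.2, 336.0, 143.2]
eef_rot: [-0.0, 0.975, 0.221, 0.0]
wrist_force: [0.3, -0.2, -3.7]
width: 0.576
```

```bash
python3 st.py;python3 snap.py n 130 210 120 100 6 240 320 80 80 9
```

```text
t 27.13 tcp [474.2 336.  143.2] psi -1.1251 z [ 0.  0. -1.] F [ 0.3 -0.2 -3.7] w 49.2
```

View pics/n_side.png

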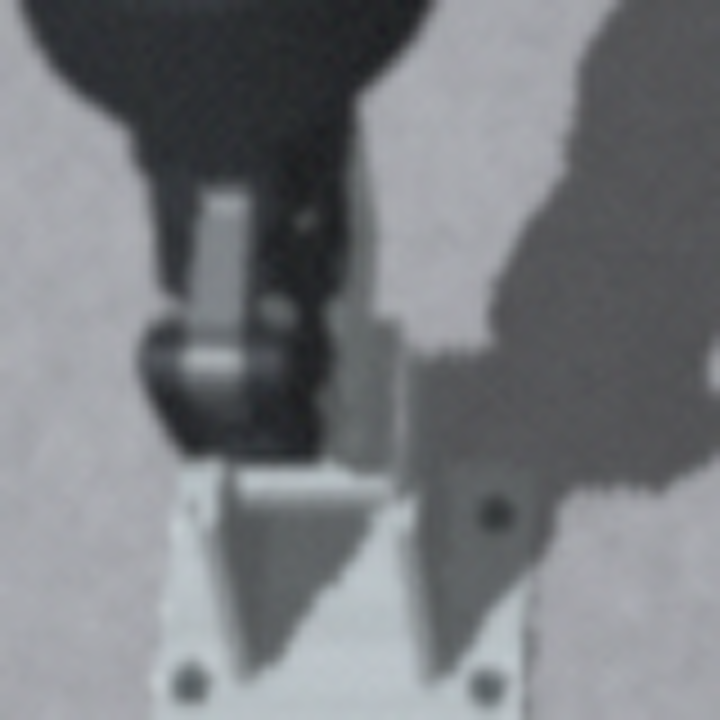

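```bash
python3 - <<'E'
from h import *
p=(474.0,336.1,.446)
for n,L in (("foot bot",[(15,19,87),(-15,19,87)]),("foot top",[(15,19,97),(-15,19,97)]),("cheek inner f",[(18,20,80),(-18,20,80)]),("cheek outer f",[(22,20,80),(-22,20,80)]),("cheek base in",[(18,20,4),(-18,20,4)]),("bolts",[(40,33,4),(-40,33,4)])):
    u=proj("side",world(p,L)); print(n,((u-[240,320]+.5)*9-.5).round(0).tolist())
E
python3 - <<'E'
import cv2
im=cv2.imread("pics/n_side_full.png")[360:400,250:300]
cv2.imwrite("pics/n_z.png",cv2.resize(im,None,fx=15,fy=15,interpolation=cv2.INTER_CUBIC))
E
```

```text
foot bot [[238.0, 501.0], [386.0, 502.0]]
foot top [[232.0, 478.0], [382.0, 479.0]]
cheek inner f [[226.0, 521.0], [404.0, 523.0]]
cheek outer f [[206.0, 521.0], [423.0, 523.0]]
cheek base in [[264.0, 682.0], [431.0, 683.0]]
bolts [[156.0, 739.0], [530.0, 743.0]]
```

View pics/n_z.png

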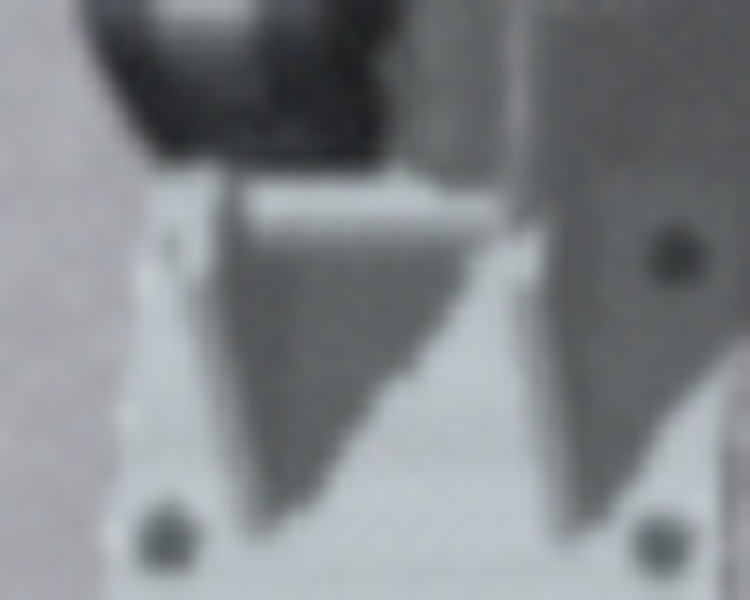

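Emit:
move_arm([
  {"claw":42,"xyz":[0.4,0,0],"rot":[0,0,0]},
  {"claw":42,"xyz":[0.8,0,1],"rot":[0,0,0]},
  {"claw":42,"xyz":[0.8,0,3],"rot":[0,0,0]},
  {"claw":42,"xyz":[0.8,0,5],"rot":[0,0,0]},
  {"claw":42,"xyz":[0.8,0,7],"rot":[0,0,0]},
  {"claw":42,"xyz":[0.8,0,9],"rot":[0,0,0]},
  {"claw":42,"xyz":[0.8,0,11],"rot":[0,0,0]},
  {"claw":42,"xyz":[0.8,0,13],"rot":[0,0,0]},
  {"claw":42,"xyz":[0.8,0,15],"rot":[0,0,0]},
  {"claw":42,"xyz":[0.8,0,16],"rot":[0,0,0]},
])

```text
clock: 28.07
tool_pos: [474.7, 336.3, 126.6]
eef_rot: [0.0, 0.975, 0.221, -0.0]
wrist_force: [-0.6, -0.6, -2.5]
width: 0.578
```

```bash
python3 st.py;python3 snap.py o 130 210 120 100 6 240 320 80 80 9
```

```text
t 28.07 tcp [474.7 336.3 126.6] psi -1.125 z [-0. -0. -1.] F [-0.6 -0.6 -2.5] w 49.4
```

View pics/o_side.png

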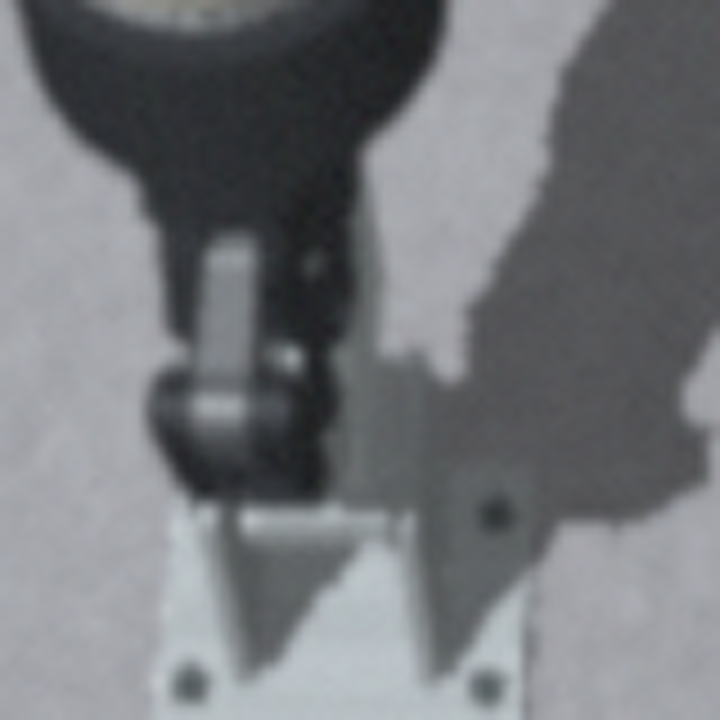

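Emit:
move_arm([
  {"claw":42,"xyz":[0.6,0,1],"rot":[0,0,0]},
  {"claw":42,"xyz":[0.6,0,4],"rot":[0,0,0]},
  {"claw":42,"xyz":[0.6,0,8],"rot":[0,0,0]},
  {"claw":42,"xyz":[0.6,0,12],"rot":[0,0,0]},
  {"claw":42,"xyz":[0.6,0,16],"rot":[0,0,0]},
  {"claw":42,"xyz":[0.6,0,20],"rot":[0,0,0]},
  {"claw":42,"xyz":[0.6,0,24],"rot":[0,0,0]},
  {"claw":42,"xyz":[0.6,0,28],"rot":[0,0,0]},
  {"claw":42,"xyz":[0.6,0,31],"rot":[0,0,0]},
  {"claw":42,"xyz":[0.6,0,32],"rot":[0,0,0]},
])

```text
clock: 29.0
tool_pos: [475.0, 336.4, 94.1]
eef_rot: [0.0, 0.975, 0.221, -0.001]
wrist_force: [0.1, -0.5, -2.9]
width: 0.58
```

```bash
python3 st.py
```

```text
t 29.0 tcp [475.  336.4  94.1] psi -1.125 z [-0.001 -0.001 -1.   ] F [ 0.1 -0.5 -2.9] w 49.5
```

Emit:
move_arm([
  {"claw":42,"xyz":[0,0,2],"rot":[0,0,0]},
  {"claw":42,"xyz":[0,0,6],"rot":[0,0,0]},
  {"claw":42,"xyz":[0,0,10],"rot":[0,0,0]},
  {"claw":42,"xyz":[0,0,14],"rot":[0,0,0]},
  {"claw":42,"xyz":[0,0,18],"rot":[0,0,0]},
  {"claw":42,"xyz":[0,0,22],"rot":[0,0,0]},
  {"claw":42,"xyz":[0,0,26],"rot":[0,0,0]},
  {"claw":42,"xyz":[0,0,29],"rot":[0,0,0]},
  {"claw":42,"xyz":[0,0,31],"rot":[0,0,0]},
  {"claw":42,"xyz":[0,0,31],"rot":[0,0,0]},
])

```text
clock: 29.83
tool_pos: [475.0, 336.4, 63.3]
eef_rot: [0.0, 0.975, 0.221, -0.001]
wrist_force: [-0.8, -0.3, -2.5]
width: 0.577
```

```bash
python3 st.py;python3 snap.py p 130 210 120 100 6 240 320 80 80 9
```

```text
t 29.83 tcp [475.  336.4  63.3] psi -1.125 z [-0.001 -0.001 -1.   ] F [-0.8 -0.3 -2.5] w 49.3
```

View pics/p_side.png

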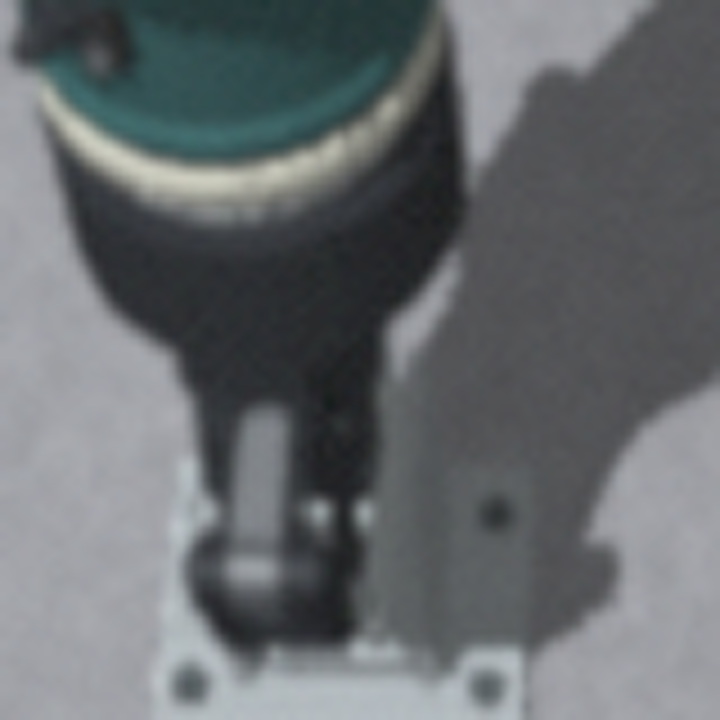

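Emit:
move_arm([
  {"claw":42,"xyz":[0,0,0.5],"rot":[0,0,0]},
  {"claw":42,"xyz":[0,0,1],"rot":[0,0,0]},
  {"claw":42,"xyz":[0,0,1.5],"rot":[0,0,0]},
  {"claw":42,"xyz":[0,0,2],"rot":[0,0,0]},
  {"claw":42,"xyz":[0,0,2.4],"rot":[0,0,0]},
  {"claw":42,"xyz":[0,0,2.8],"rot":[0,0,0]},
  {"claw":42,"xyz":[0,0,3.2],"rot":[0,0,0]},
  {"claw":42,"xyz":[0,0,3.2],"rot":[0,0,0]},
  {"claw":42,"xyz":[0,0,3.2],"rot":[0,0,0]},
  {"claw":42,"xyz":[0,0,3.2],"rot":[0,0,0]},
])

```text
clock: 30.77
tool_pos: [475.3, 336.6, 60.8]
eef_rot: [-0.0, 0.975, 0.221, 0.0]
wrist_force: [-0.2, 0.3, -2.2]
width: 0.58
```

```bash
python3 st.py
```

```text
t 30.77 tcp [475.3 336.6  60.8] psi -1.125 z [ 0.  0. -1.] F [-0.2  0.3 -2.2] w 49.5
```

Emit:
move_arm([
  {"claw":42,"xyz":[0,0,0.3],"rot":[0,0,0]},
  {"claw":42,"xyz":[0,0,0.6],"rot":[0,0,0]},
  {"claw":42,"xyz":[0,0,0.9],"rot":[0,0,0]},
  {"claw":42,"xyz":[0,0,1.1],"rot":[0,0,0]},
  {"claw":42,"xyz":[0,0,1.1],"rot":[0,0,0]},
  {"claw":42,"xyz":[0,0,1.1],"rot":[0,0,0]},
  {"claw":42,"xyz":[0,0,1.1],"rot":[0,0,0]},
  {"claw":42,"xyz":[0,0,1.1],"rot":[0,0,0]},
  {"claw":42,"xyz":[0,0,1.1],"rot":[0,0,0]},
  {"claw":42,"xyz":[0,0,1.1],"rot":[0,0,0]},
])

```text
clock: 31.6
tool_pos: [475.4, 336.7, 60.2]
eef_rot: [-0.0, 0.975, 0.221, 0.0]
wrist_force: [-1.0, -0.9, 2.1]
width: 0.577
```

```bash
python3 st.py
```

```text
t 31.6 tcp [475.4 336.7  60.2] psi -1.1249 z [ 0.  0. -1.] F [-1.  -0.9  2.1] w 49.3
```

Seated: the force reversed at TCP 60.2, as predicted. Release.

Emit:
move_arm([
  {"claw":48,"xyz":[0,0,-0.2],"rot":[0,0,0]},
  {"claw":50,"xyz":[0,0,-0.2],"rot":[0,0,0]},
  {"claw":51,"xyz":[0,0,-0.2],"rot":[0,0,0]},
  {"claw":53,"xyz":[0,0,-0.2],"rot":[0,0,0]},
  {"claw":57,"xyz":[0,0,-0.2],"rot":[0,0,0]},
  {"claw":63,"xyz":[0,0,-0.2],"rot":[0,0,0]},
  {"claw":70,"xyz":[0,0,-0.2],"rot":[0,0,0]},
  {"claw":78,"xyz":[0,0,-0.2],"rot":[0,0,0]},
  {"claw":82,"xyz":[0,0,-0.2],"rot":[0,0,0]},
  {"claw":82,"xyz":[0,0,-0.2],"rot":[0,0,0]},
])

```text
clock: 32.43
tool_pos: [475.3, 336.7, 60.0]
eef_rot: [-0.0, 0.975, 0.221, 0.0]
wrist_force: [0.6, 0.3, -0.0]
width: 0.959
```

```bash
python3 st.py
```

```text
t 32.43 tcp [475.3 336.7  60. ] psi -1.125 z [ 0.  0. -1.] F [ 0.6  0.3 -0. ] w 81.9
```

Emit:
move_arm([
  {"claw":82,"xyz":[0,0,-3],"rot":[0,0,0]},
  {"claw":82,"xyz":[0,0,-10],"rot":[0,0,0]},
  {"claw":82,"xyz":[0,0,-22],"rot":[0,0,0]},
  {"claw":82,"xyz":[0,0,-38],"rot":[0,0,0]},
  {"claw":82,"xyz":[0,0,-58],"rot":[0,0,0]},
  {"claw":82,"xyz":[0,0,-80],"rot":[0,0,0]},
  {"claw":82,"xyz":[0,0,-102],"rot":[0,0,0]},
  {"claw":82,"xyz":[0,0,-122],"rot":[0,0,0]},
  {"claw":82,"xyz":[0,0,-138],"rot":[0,0,0]},
  {"claw":82,"xyz":[0,0,-145],"rot":[0,0,0]},
])

```text
clock: 33.27
tool_pos: [476.5, 337.3, 209.9]
eef_rot: [-0.001, 0.975, 0.221, 0.004]
wrist_force: [-0.6, -0.4, 0.6]
width: 0.959
```

```bash
python3 to.py 475.5 336.5 205 -1.125 440 150 230 -1.125
```

```text
xyz [-112.4  153.   -25. ] rz -0.0
```

Clear the view for a final check.

Emit:
move_arm([
  {"claw":82,"xyz":[-8,11,-2],"rot":[0,0,0]},
  {"claw":82,"xyz":[-22,30,-5],"rot":[0,0,0]},
  {"claw":82,"xyz":[-38,52,-8],"rot":[0,0,0]},
  {"claw":82,"xyz":[-54,74,-12],"rot":[0,0,0]},
  {"claw":82,"xyz":[-70,95,-16],"rot":[0,0,0]},
  {"claw":82,"xyz":[-85,116,-19],"rot":[0,0,0]},
  {"claw":82,"xyz":[-98,133,-22],"rot":[0,0,0]},
  {"claw":82,"xyz":[-107,146,-24],"rot":[0,0,0]},
  {"claw":82,"xyz":[-112,153,-25],"rot":[0,0,0]},
  {"claw":82,"xyz":[-112,153,-25],"rot":[0,0,0]},
])

```text
clock: 34.1
tool_pos: [439.6, 148.5, 229.7]
eef_rot: [0.0, 0.976, 0.22, -0.0]
wrist_force: [0.3, 0.1, -0.3]
width: 0.961
```

```bash
python3 st.py;python3 snap.py q 150 235 66 66 9 250 340 66 66 9
```

```text
t 34.1 tcp [439.6 148.5 229.7] psi -1.1276 z [-0.    -0.001 -1.   ] F [ 0.3  0.1 -0.3] w 82.1
```

View pics/q_side.png

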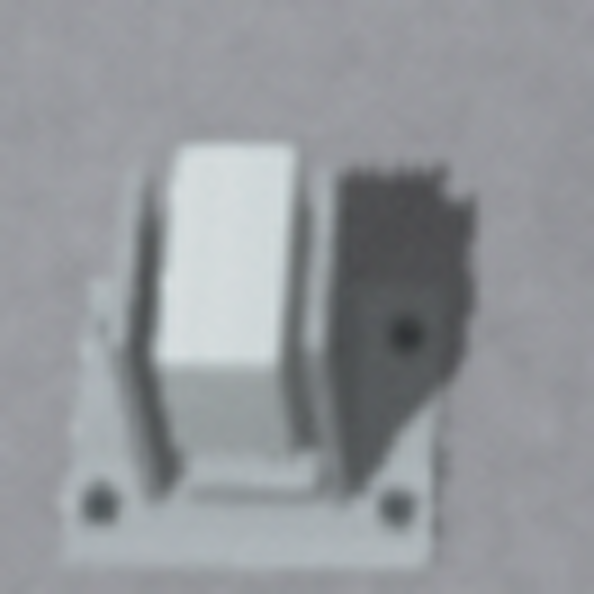

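View pics/q_top.png

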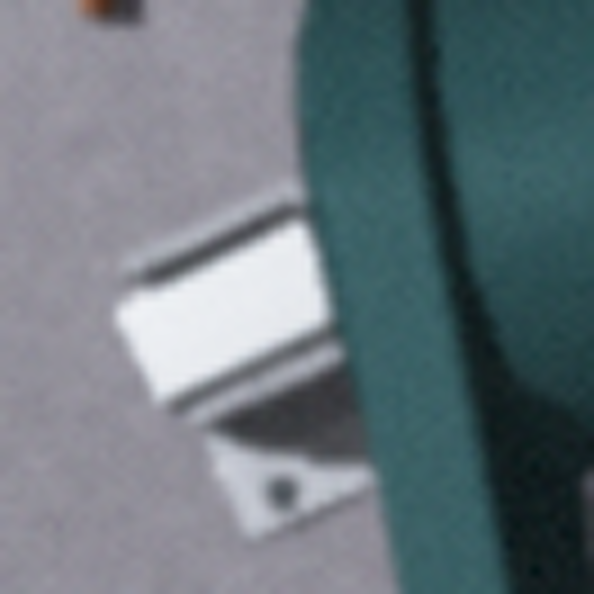

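View pics/q_top_full.png

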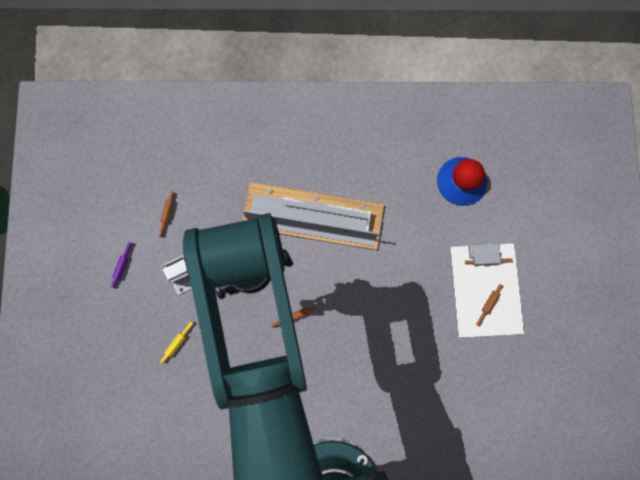

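View pics/q_side_full.png

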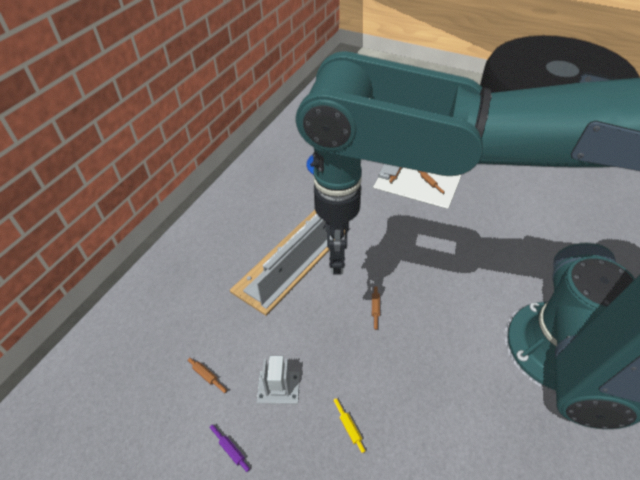

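The stop stands seated between the cheeks, with dark gaps of similar width on both sides and a head overhang of about 5 mm. In the top view the bail is at (490,305) on the sheet, and the bystanders are at their original pixels.

```bash
python3 -c "
from plant import robot
print(robot.hand_in())"; python3 st.py
```

```text
the job is handed in; nothing more can be done
None
the job is handed in; nothing more can be done
```

The job is handed in at about 34 s of the 69 s allowed; the hand-in gives no verdict. I moved the bail to the clipboard and slid the stop to the open end. There I lifted it out, stood it free on the bench and took it again by its 50 mm faces. Then I lowered it into the saddle and let go.

**Last checks:**
- **Stop:** It touched the bench at TCP height 55.2 mm and the saddle plate at 60.2 mm, with light contact (measured wrist force 5 N or less). The final pictures show it upright between the cheeks, with similar gaps on both sides and about 5 mm of head overhang at the visible end.
- **Bail:** It lies flat near the middle of the clipboard sheet. It dropped about 6 mm at release, because the fingertips were too close to the board to lower it further, and it did not roll.
- **Bystanders:** The ball, disc and two loose bails show no visible shift in the last pictures. In the final side view the arm hid the ball and most of the disc, so those two rest on the top view.
- **Robot:** The gripper stood open and clear of everything at hand-in.

**Disagreements:**
- **Cameras:** They disagreed on world y by 2 to 5 mm, so I used values between them and corrected the saddle position from a close view before inserting.
- **Saddle cheeks:** The pixels at the foot of the cheeks also differed from my projection by about 2 px, and I did not explain that.

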